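# Stand the fallen cooler up and hold the contact probe on its boss

### The arm

A 6-joint arm with a two-finger parallel gripper is mounted at the origin on the work surface. World frame = base frame: x ahead of the robot, y to its left, z up, the work surface at z = 0. Lengths are in mm, angles in rad, forces in N, time in s.
With the tool pointing down it reaches from about 275 to 1000 mm from the base axis. Payload 8.4 kg.
Tool frame: the origin (TCP) lies at the very end of the fingers, on their centre line; the grasp point (between the pads) lies 19 mm behind it; z points along the fingers, y is the direction in which the jaws open and shut (so a half turn about z gives the same grasp; the last joint's range is limited). The gripper opens to 85 mm and grips with 20 to 120 N. Pads are 22 mm wide; open, the fingers measure 114 mm over their backs; the gripper's body (76 mm by 85 mm) begins 54 mm behind the grasp point. The pads swing forward as they close: fully open they stand 13 mm farther back than shut.
Start: joints at [-1.141, 0.353, 1.633, -0, 1.155, -0.002], TCP at [261.565, -567.637, 231.281] pointing down, gripper open.
Joint ranges: [-2.63, 2.63], [-0.92, 2.1], [0.06, 2.66], [-1.3, 4.44], [0, 2.69], [-3.02, 3.02]. Speed limits (rad/s): [2.22, 2.22, 2.79, 3.14, 3.14, 3.14].

### API

Orientations are given as [roll, pitch, yaw] about the fixed x, y, z axes, in that order (R = Rz(yaw) Ry(pitch) Rx(roll)).
In Python, from rig import r gives the robot as it stands.
- The arm moves only by the tool jog_arm, never from a script. Its argument "moves" is a list of rows, each an object with "grip": the gripper command: -1 is fully open, 1 is shut, values between are in proportion; "translation": the shift along the tool's x, y, z in m, a list of three; "twist": the turn, a rotation vector about the tool's x, y, z in rad, a list of three. In form: [{"grip": grip, "translation": [dx, dy, dz], "twist": [ax, ay, az]}, ...]. A call has 1 to 10 rows; each row shifts and turns the commanded pose from where the row before left it, along the tool's axes as they then stand; what a row does not reach is not made up. A row lasts 1/12 s, in which the tool goes at most 41.7 mm and 7.16 degrees, less where a joint would pass 70% of its speed; a pose out of reach is approached as far as the arm can. A call with a gripper value outside its range is refused whole. The fingers move at their own pace and stop on an object; "squeeze" is the grip in N (left out, the last holds). Time passes only in rows, so rows that do not move let the fingers close. It gives the time, the measured TCP pose, the force and the opening at its end, in the units of the state.
- r.sense(): the state, without advancing time (a new reading comes with each control period).
- r.grab_frame(name): name is "scene" or "top" or "wrist"; returns (picture, depth): 384x512x3 uint8, red, green, blue; 384x512 float32, mm along the optical axis (not along the pixel's ray), 0 where there is no reading.
- r.calibration(name): a dict with "fx", "fy", "cx", "cy" (pixels), "R" (3x3) and "t" (3): a world point X has camera coordinates R X + t. Camera axes: x right, y down, z forward; pixel columns grow to the right and rows downward; lengths in mm; the calibration is good to about 2 mm. A picture is of the moment at which its call begins: read the wrist's pose just before it. calibration takes no time and is no camera call; for the wrist camera it gives the pose at the moment of the call.
- r.sign_off(): hands the job in, once; it reports no verdict.
The state is a dict: "clock": time; "qpos": joint angles; "qvel": joint speeds; "joint_efforts": joint torques, N m; "eef_pos": TCP position; "tcp_rot": TCP orientation; "contact_force": force on the tool from outside, world axes, zero at the start; "wrist_torque": the same for the moment, N m; "opening": opening from 0.0 (shut) to 1.0 (fully open).
Only numpy, scipy, OpenCV 4.12 (cv2) and the standard library are available. Lean on these libraries where they do the work, as an engineer would, in place of code of your own. Each camera call takes 0.05 s, during which the arm holds its last target.

### The job

The small finned cooler has fallen over: stand it upright on the bench, boss end up, and let go of it. Then take the spring-tip probe out of its holder and press it lightly, held upright, onto the middle of the round boss on top of the cooler, so that its spring tip is pushed in about half-way, and finish while holding it there. Leave the cooler standing and the other things where they are.

Things in the scene. Friction and masses are not known exactly. Their poses are not given: they have to be found in the camera images.
- cooler_center (a point): Centre of the loose solid finned aluminium cooler, 50 (x) by 44 (y) by 95 (z) mm, about 250 g. Its own z runs along the 95 mm from the plain flat foot (47.5 mm from this point) to the boss end, up when it stands. At the start it lies flat on the bench, own x up, boss end roughly towards the robot; firm to grip across its 44 mm.
- boss (a point): Centre of the top of the round flat steel boss, 16 mm across and 2 mm high, on the end face of the cooler (10 mm along the cooler's own x from the middle of that face; 97 mm above the bench when the cooler stands). A small dark dot marks its middle. Same axes as the cooler.
- probe_handle (a point): Middle of the round black handle (24 mm across, 38 mm below to 42 mm above this point, flat top) of the loose spring-tip probe, 100 g, standing upright (own z up) in its holder. A flange 34 mm across under the handle rests on the holder's rim; a 16 mm shaft hangs inside. Lift straight up 65 mm or more to clear it. End of the unpressed tip: 104 mm below this point.
- probe_tip (a point): End of the probe's steel spring tip, 5 mm across, on the probe's axis, facing down (own z points up along the probe). It moves with the tip.
- tip (a joint): How far the spring tip is pushed into the probe, in m: 0 = fully out, 0.010 = pushed right in against its stop. The spring takes about 1 N to start, 2.8 N half-way and 4.5 N fully in.
- probe_holder: Fixed holder of the probe: a grey tube 40 mm across (bore 22 mm) on a round foot 76 mm across, rim 75 mm above the bench. Origin at the centre of its underside. It may be the left or the right one of two equal holders.
- sucker_holder: The other holder, equal to the first, fixed. It carries the solder sucker. Origin at the centre of its underside.
- sucker_mid (a point): Middle of the steel barrel (22 mm across, 50 mm long) of the loose solder sucker that stands in the other holder; it is told from the probe by the thin rod and the 20 mm round knob on top, 45 mm above this point. Leave alone.
- tape_mid (a point): Centre of a loose roll of tape lying flat, 80 mm across, 24 mm high. Leave alone.
- flux_mid (a point): Centre of a loose small white bottle standing upright, 44 mm across, 120 mm high. Leave alone.
- cup_mid (a point): Centre of a loose grey cup, 70 mm across, 80 mm high. Leave alone.
- fan_mid (a point): Centre of a loose square fan lying flat, 80 by 80 by 25 mm. Leave alone.
There are look-alikes about, which are no part of the job. Leave any turquoise look-alike of the part that bears cooler_center alone.

How it is judged (in metres and radians):
On the way, in this order (a step that is already met when the one before it is completed fails the run):
1. the cooler stands upright on the bench, boss up, let go and at rest (angle between cooler_center's own z axis and vertical below 0.06 rad and height (world z) of cooler_center between 0.043 and 0.052 m and height (world z) of boss above 0.09 m and linear speed of cooler below 0.02 m/s and angular speed of cooler below 0.2 rad/s and contact force between the fingers and cooler below 0.1 N), for 0.3 s.
2. the probe is held by the fingers, clear of its holder (contact force between the fingers and probe above 1 N and contact force between probe and probe_holder below 0.05 N and (height (world z) of probe_handle above 0.165 m or horizontal distance between probe_handle and probe_holder above 0.05 m)), for 0.2 s.
At the end, for the whole second after the job is handed in: Cooler upright on the bench (3.4 deg), boss up, at rest, untouched by the fingers; fingers hold the probe upright (8 deg), its tip end within 6 mm of the middle of the boss, at 0.8 N or more, pushed in 1.5 to 8.5 mm, clear of both holders; all through the last second, still holding (all of step 1 and contact force between the fingers and probe above 1 N and contact force between tip and cooler above 0.8 N and value of joint tip between 0.0015 and 0.0085 m and angle between probe_handle's own z axis and vertical below 0.14 rad and height (world z) of probe_handle above 0.15 m and distance between probe_tip and boss below 0.006 m and contact force between probe and probe_holder below 0.05 N and contact force between probe and sucker_holder below 0.05 N); the arm keeps its last pose, push and grip.
It fails at once if the tip is pressed hard on the cooler (over 12 N) (contact force between tip and cooler above 12 N).
It fails at once if the solder sucker, tape, bottle, cup or fan is moved by more than 30 mm (distance of any of sucker_mid, tape_mid, flux_mid, cup_mid, fan_mid from where it was at the start of the episode above 0.03 m).
It also fails if it takes over 64 s, if anything falls off the work surface, if the arm or the gripper's body presses on something with over 40 N, if the wrist force passes 120 N, or if a joint passes its speed limit or range.

## Working session

There is one attempt and no reset: what is moved stays moved. The work goes in short steps, Python scripts to look and compute and a tool call to move; the robot and the scene stay as the last step left them, time stands still between calls to the robot, and variables do not carry over. Pictures are saved under pics/ and viewed, and the job is handed in when it is done.

Besides the shell and the picture viewer there is one more tool, called after ">>>" as name([rows], argument=value, ...), one row to a line, values as JSON. jog_arm: Moves the arm, as the interface text tells. Its arguments: {"type":"object","properties":{"moves":{"type":"array"},"squeeze":{"type":"number"}},"required":["moves"]}

```bash
ls; mkdir -p pics
python3 - <<'E'
from rig import r
import cv2,numpy as np
print(r.sense())
for n in ["scene","top","wrist"]:
    c=r.calibration(n)
    p,d=r.grab_frame(n)
    cv2.imwrite(f"pics/{n}0.png",p[:,:,::-1]); np.savez(f"pics/{n}0.npz",p=p,d=d,**c)
    print(n,{k:np.round(v,3).tolist() for k,v in c.items()})
E
```

```text
pics
{'clock': 0.0, 'qpos': array([-1.14140707e+00,  3.53669287e-01,  1.63410865e+00, -2.75557490e-05,
        1.15520335e+00, -2.38833302e-03]), 'qvel': array([-5.03820928e-07,  3.31045584e-04,  2.20143288e-04,  5.49801563e-04,
       -3.85158373e-04, -7.73679107e-05]), 'joint_efforts': array([ 1.63551613e-03, -6.05245829e+01, -3.42068553e+01, -4.85299233e-05,
        9.56005213e-03,  7.42062753e-06]), 'eef_pos': array([ 261.35950694, -567.21869145,  230.55938194]), 'tcp_rot': array([-3.14020396e+00,  2.18780445e-05,  4.31788746e-01]), 'contact_force': array([ 0.06226709, -0.03924475, -0.10098859]), 'wrist_torque': array([0.02468388, 0.03906274, 0.01741579]), 'opening': 0.9999217208227518}
scene {'fx': 380.379, 'fy': 380.379, 'cx': 254.325, 'cy': 188.312, 'R': [[0.247, 0.969, 0.0], [0.799, -0.204, -0.566], [-0.548, 0.14, -0.824]], 't': [-209.856, -395.844, 1262.399]}
top {'fx': 429.06, 'fy': 429.06, 'cx': 257.065, 'cy': 188.758, 'R': [[-0.007, -1.0, 0.025], [-0.999, 0.006, -0.049], [0.049, -0.025, -0.998]], 't': [47.57, 589.683, 1212.83]}
wrist {'fx': 298.388, 'fy': 298.388, 'cx': 256.717, 'cy': 185.451, 'R': [[0.418, -0.908, -0.0], [-0.867, -0.399, 0.297], [-0.27, -0.124, -0.955]], 't': [-625.346, -37.328, 378.394]}
```

View pics/scene0.png

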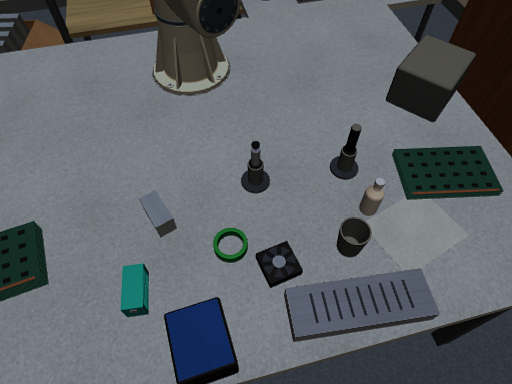

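View pics/top0.png

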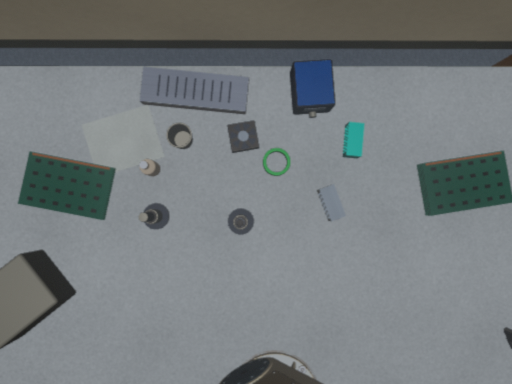

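View pics/wrist0.png

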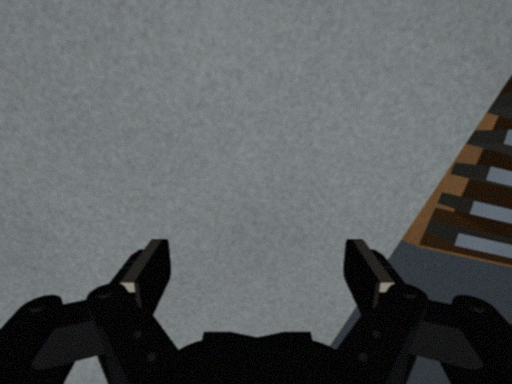

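The grey cooler lies at top (331,202) and scene (157,213). The turquoise look-alike is at top (354,140), so I leave it alone. The holders are at top (240,221) and (153,216). I'll enlarge all of these.

```bash
cat > h.py <<'E'
import numpy as np,cv2
def load(f): return np.load(f)
def px2w(z,u,v,d=None):
    d=z['d'][int(round(v)),int(round(u))] if d is None else d
    c=np.array([(u-z['cx'])/z['fx'],(v-z['cy'])/z['fy'],1])*d
    return z['R'].T@(c-z['t'])
def plane(z,u,v,h):
    c=np.array([(u-z['cx'])/z['fx'],(v-z['cy'])/z['fy'],1]); R=z['R'].T
    o=-R@z['t']; q=R@c; return o+q*(h-o[2])/q[2]
def proj(z,X):
    c=z['R']@np.array(X,float)+z['t']; return z['fx']*c[0]/c[2]+z['cx'],z['fy']*c[1]/c[2]+z['cy']
def cloud(z):
    v,u=np.mgrid[0:384,0:512]; d=z['d']
    c=np.stack([(u-z['cx'])/z['fx']*d,(v-z['cy'])/z['fy']*d,d],-1)
    return (c-z['t'])@z['R']
E
python3 - <<'E'
from h import *
t=load('pics/top0.npz');s=load('pics/scene0.npz')
def crop(z,u0,v0,w,h,k): return cv2.resize(z['p'][v0:v0+h,u0:u0+w,::-1],(w*k,h*k),interpolation=cv2.INTER_CUBIC)
a=np.hstack([crop(t,305,175,50,50,7),crop(s,130,185,55,50,7)[:, :385]])
b=np.hstack([crop(s,232,130,50,65,6),crop(s,322,115,50,65,6)])
cv2.imwrite('pics/cropA.png',a);cv2.imwrite('pics/cropB.png',b)
for n,z in(('top',t),('scene',s)):
    P=cloud(z)
    P[z['d']==0]=np.nan
    x,y,h=P[...,0],P[...,1],P[...,2]
    print(n,'bench',np.nanmedian(h[(abs(x-500)<200)&(abs(y)<300)]))
    np.save(f'pics/{n}P.npy',P)
for n,u,v in[('cool',331,202),('tq',354,140),('hl',240,221),('hr',153,216),('tape',277,162),('bottle',148,167),('cup',181,137),('fan',243,136)]:
    print(n,np.round(px2w(t,u,v)))
E
```

```text
top bench -0.152592640607917
scene bench 0.3595537352320406
cool [ 550. -162.   47.]
tq [ 724. -229.   47.]
hl [502.  91. 150.]
hr [516. 320. 100.]
tape [668. -15.   4.]
bottle [646. 335.  96.]
cup [741. 262.   5.]
fan [740.  83.  24.]
```

View pics/cropA.png

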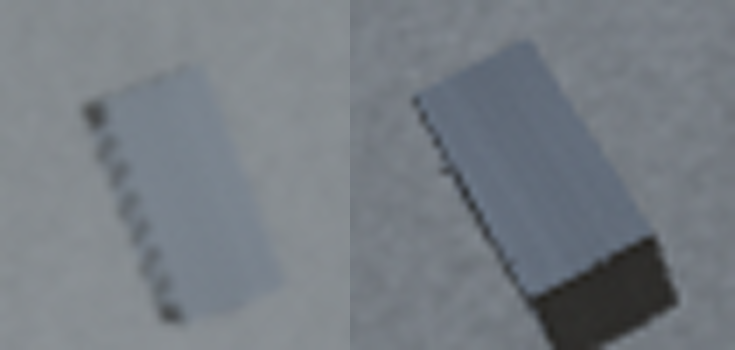

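View pics/cropB.png

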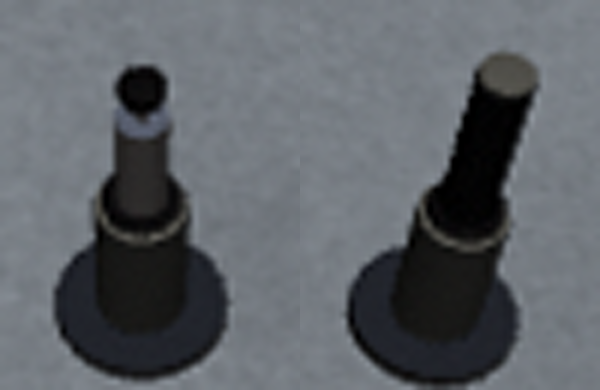

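The sucker has a steel barrel, thin rod and knob, and stands at scene (255,165) / top (240,221). The probe has a plain black handle with a flat grey top, and stands at scene (350,150) / top (153,216), y≈+320. The cooler's plain dark foot faces away from the robot and its boss end faces the robot. Next I'll fit the poses.

Run:
```python
from h import *
for n in('top','scene'):
    z=load(f'pics/{n}0.npz');P=np.load(f'pics/{n}P.npy')
    m=(abs(P[...,0]-550)<90)&(abs(P[...,1]+165)<70)&(P[...,2]>40)
    q=P[m]; r=cv2.minAreaRect(q[:,:2].astype(np.float32)); print(n,m.sum(),'h',np.median(q[:,2]),r, np.round(cv2.boxPoints(r)).tolist())
    # probe handle & sucker
    for c,(x,y) in(('probe',(510,320)),('sucker',(505,88))):
        for lo,hi in((60,80),(85,110),(110,150),(152,175)):
            m=(np.hypot(P[...,0]-x,P[...,1]-y)<45)&(P[...,2]>lo)&(P[...,2]<hi); q=P[m]
            if len(q)>3: print(n,c,lo,hi,len(q),np.round(q.mean(0),1),np.round(np.ptp(q,axis=0),1),q[:,2].max().round(1))
        m=(np.hypot(P[...,0]-x,P[...,1]-y)<45)&(P[...,2]>3)&(P[...,2]<15);q=P[m]
        if len(q)>10: (a,b),R=cv2.minEnclosingCircle(q[:,:2].astype(np.float32)); print(n,c,'foot',round(a,1),round(b,1),round(R,1))
w=load('pics/wrist0.npz'); print('cam pos',-w['R'].T@w['t'])
from scipy.spatial.transform import Rotation as Ro
R=Ro.from_euler('xyz',[-3.1402,0,.43179]).as_matrix(); print('cam in tool',R.T@(-w['R'].T@w['t']-np.array([261.36,-567.2,230.6])),'\n',R.T@w['R'].T)
```

```text
top 554 h 49.41862524984039 ((549.4334716796875, -166.0150146484375), (96.79878234863281, 44.613739013671875), 19.29934310913086) [[496.0, -161.0], [511.0, -203.0], [602.0, -171.0], [588.0, -129.0]]
top probe 60 80 75 [516.  324.1  74.5] [37.7 32.6 19. ] 79.9
top probe 85 110 20 [517.3 323.2  95.9] [26.7 12.1 22.7] 107.9
top probe 110 150 33 [515.9 322.9 131.1] [20.9  8.8 38.3] 149.8
top probe 152 175 77 [515.1 331.4 159.3] [22.6 22.7 11.6] 164.7
top probe foot 510.4 320.3 44.5
top sucker 60 80 85 [498.9  89.9  76.2] [35.3 35.3 11.2] 79.9
top sucker 110 150 35 [500.2  89.7 141.7] [20.  20.7 39.7] 149.9
top sucker 152 175 5 [497.   91.8 153.4] [15.1  5.   1.6] 154.4
top sucker foot 503.1 89.0 43.9
scene 692 h 50.11891825147468 ((547.4457397460938, -164.154052734375), (97.71221160888672, 44.09796905517578), 19.550552368164062) [[494.0, -160.0], [509.0, -201.0], [601.0, -169.0], [586.0, -127.0]]
scene probe 60 80 121 [522.4 326.9  72.3] [36.9 36.  19.9] 79.9
scene probe 85 110 68 [520.1 328.5  98.2] [19.  20.7 24.4] 109.8
scene probe 110 150 115 [520.1 328.8 130.4] [20.1 21.4 38.8] 150.0
scene probe 152 175 81 [515.2 332.5 158.8] [23.5 22.7 10.2] 162.5
scene probe foot 513.3 323.3 40.4
scene sucker 60 80 117 [507.5  89.9  72.5] [32.  39.1 18.7] 79.9
scene sucker 85 110 60 [504.1  89.7  97.9] [13.8 18.7 24.1] 109.8
scene sucker 110 150 111 [501.3  90.6 130.7] [20.9 20.3 39.3] 150.0
scene sucker foot 504.5 88.5 43.9
cam pos [ 331.11249281 -536.09458142  372.28996632]
cam in tool [  76.36800618    0.7433918  -141.69113901] 
 [[-3.56682356e-04 -9.54995545e-01 -2.96619927e-01]
 [ 9.99999265e-01 -6.84320224e-04  1.00074420e-03]
 [-1.15868927e-03 -2.96619352e-01  9.54995088e-01]]
```

>>> jog_arm([
  {"grip":-1,"translation":[0.025,-0.022,0],"twist":[0,0,0.01]},
  {"grip":-1,"translation":[0.025,-0.022,0],"twist":[0,0,0.01]},
  {"grip":-1,"translation":[0.025,-0.022,0],"twist":[0,0,0.01]},
  {"grip":-1,"translation":[0.025,-0.022,0],"twist":[0,0,0.01]},
  {"grip":-1,"translation":[0.025,-0.022,0],"twist":[0,0,0.01]},
  {"grip":-1,"translation":[0.025,-0.022,0],"twist":[0,0,0.01]},
  {"grip":-1,"translation":[0.025,-0.022,0],"twist":[0,0,0.01]},
  {"grip":-1,"translation":[0.025,-0.022,0],"twist":[0,0,0.01]},
  {"grip":-1,"translation":[0.025,-0.022,0],"twist":[0,0,0.01]},
  {"grip":-1,"translation":[0.025,-0.022,0],"twist":[0,0,0]},
])

```text
clock: 0.98
eef_pos: [410.3, -268.1, 231.3]
tcp_rot: [-3.142, 0.0, 0.341]
contact_force: [0.5, -0.8, 0.1]
opening: 1.004
```

```bash
cat > st.py <<'E'
from rig import r
import numpy as np,json
s=r.sense()
print({k:(np.round(v,4).tolist()) for k,v in s.items()})
open('log.jsonl','a').write(json.dumps([s['qpos'].tolist(),s['eef_pos'].tolist(),s['tcp_rot'].tolist()])+'\n')
E
python3 st.py
```

```text
{'clock': 0.9833, 'qpos': [-0.5818, 0.1419, 1.9145, -0.0, 1.0853, 0.648], 'qvel': [0.8104, -0.0615, 0.0736, 0.0014, -0.0157, 0.7882], 'joint_efforts': [-6.9176, -44.0792, -31.9835, -0.0448, 0.2199, -1.1913], 'eef_pos': [410.3473, -268.129, 231.2544], 'tcp_rot': [-3.1416, 0.0001, 0.341], 'contact_force': [0.4714, -0.8365, 0.1291], 'wrist_torque': [-0.0224, -0.0149, -0.0246], 'opening': 1.004}
```

>>> jog_arm([
  {"grip":-1,"translation":[0.021,-0.016,0.01],"twist":[0,0,0]},
  {"grip":-1,"translation":[0.021,-0.016,0.01],"twist":[0,0,0]},
  {"grip":-1,"translation":[0.021,-0.016,0.01],"twist":[0,0,0]},
  {"grip":-1,"translation":[0,0,0],"twist":[0,0.112,0]},
  {"grip":-1,"translation":[0,0,0],"twist":[0,0.112,0]},
  {"grip":-1,"translation":[0,0,0],"twist":[0,0.112,0]},
  {"grip":-1,"translation":[0,0,0],"twist":[0,0.112,0]},
  {"grip":-1,"translation":[0,0,0],"twist":[0,0.112,0]},
  {"grip":-1,"translation":[0,0,0],"twist":[0,0.112,0]},
  {"grip":-1,"translation":[0,0,0],"twist":[0,0.113,0]},
])

```text
clock: 1.82
eef_pos: [452.7, -200.7, 200.4]
tcp_rot: [-3.131, -0.696, 0.341]
contact_force: [0.3, 0.5, 0.1]
opening: 0.998
```

```bash
python3 st.py
```

```text
{'clock': 1.8167, 'qpos': [-0.8483, 0.1203, 2.2482, 1.0151, 0.7828, -0.377], 'qvel': [-0.6895, 0.2719, 0.4037, 1.7723, 0.373, -2.1844], 'joint_efforts': [5.3167, -38.7392, -27.7305, -0.2382, 0.298, 3.6341], 'eef_pos': [452.661, -200.7134, 200.3904], 'tcp_rot': [-3.131, -0.6962, 0.3413], 'contact_force': [0.2886, 0.4856, 0.0694], 'wrist_torque': [-0.0579, 0.3073, -0.0461], 'opening': 0.9982}
```

>>> jog_arm([
  {"grip":-1,"translation":[-0.0205,0,0.0205],"twist":[0,0,0]},
  {"grip":-1,"translation":[-0.0205,0,0.0205],"twist":[0,0,0]},
  {"grip":-1,"translation":[-0.0205,0,0.0205],"twist":[0,0,0]},
  {"grip":-1,"translation":[0,0,0],"twist":[0,0,0]},
  {"grip":-1,"translation":[0,0,0],"twist":[0,0,0]},
])

```text
clock: 2.23
eef_pos: [444.0, -201.2, 112.1]
tcp_rot: [-3.121, -0.69, 0.336]
contact_force: [-0.2, 0.0, -0.3]
opening: 0.998
```

```bash
python3 st.py
cat > grab.py <<'E'
import sys
from rig import r
import cv2,numpy as np
n,tag=sys.argv[1:3]
c=r.calibration(n);s=r.sense();p,d=r.grab_frame(n)
cv2.imwrite(f"pics/{tag}.png",p[:,:,::-1]); np.savez(f"pics/{tag}.npz",p=p,d=d,**c)
E
python3 grab.py wrist w1
```

```text
{'clock': 2.2333, 'qpos': [-0.8652, 0.3123, 2.3108, 1.2519, 0.6853, -0.7152], 'qvel': [0.0058, -0.0583, -0.0304, -0.0209, 0.0134, 0.0316], 'joint_efforts': [-0.3585, -37.0887, -15.4694, 2.0962, 2.218, -0.763], 'eef_pos': [443.9616, -201.2252, 112.1211], 'tcp_rot': [-3.1212, -0.6904, 0.3356], 'contact_force': [-0.1856, 0.001, -0.2862], 'wrist_torque': [-0.1448, 0.2404, 0.0194], 'opening': 0.9985}
```

View pics/w1.png

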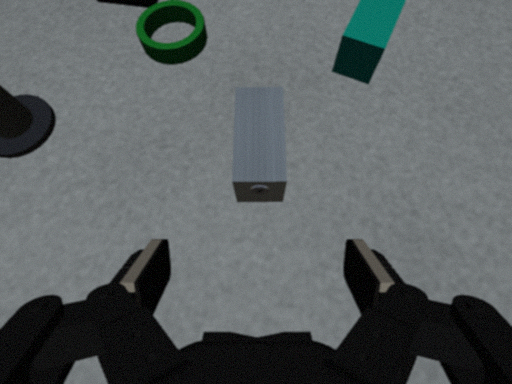

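```bash
cat >> h.py <<'E'
from scipy.spatial.transform import Rotation as Ro
def cur():
    from rig import r
    s=r.sense(); return s['eef_pos'],Ro.from_euler('xyz',s['tcp_rot']).as_matrix()
def tgt(yaw,th):
    f=np.array([np.cos(yaw),np.sin(yaw),0]);u=np.array([0,0,1.])
    x=np.cos(th)*f+np.sin(th)*u; z=np.sin(th)*f-np.cos(th)*u
    return np.stack([x,np.cross(z,x),z],1)
def delta(p,R=None):
    p0,R0=cur(); d=R0.T@(np.array(p,float)-p0)
    w=Ro.from_matrix(R0.T@R).as_rotvec() if R is not None else 0
    print('trans mm',np.round(d,1),'rotvec',np.round(w,4),'dist',np.linalg.norm(d).round(1))
E
python3 - <<'E'
from h import *
z=load('pics/w1.npz');P=cloud(z);P[z['d']==0]=np.nan
m=(abs(P[...,0]-550)<90)&(abs(P[...,1]+165)<60)&(P[...,2]>42)&(P[...,2]<60)
q=P[m];print(m.sum(),np.median(q[:,2]),cv2.minAreaRect(q[:,:2].astype(np.float32)))
yaw=.339;th=.80
R=tgt(yaw,th)
G=np.array([548-20*np.cos(yaw),-165-20*np.sin(yaw),29]);T=G+22*R[:,2]
print(T,R[:,2])
delta(T-120*R[:,2],R); delta(T,R)
E
```

```text
5028 49.19024649697113 ((546.699951171875, -165.6462860107422), (97.70513916015625, 44.03948211669922), 19.939218521118164)
[ 544.02189961 -166.40272652   13.67245239] [ 0.67652969  0.23855259 -0.69670671]
trans mm [ 4.6 -0.1 24.8] rotvec [-0.0163  0.1083 -0.0014] dist 25.2
trans mm [ 17.5   1.9 144.1] rotvec [-0.0163  0.1083 -0.0014] dist 145.1
```

>>> jog_arm([
  {"grip":-1,"translation":[0.0023,0,0.012],"twist":[-0.008,0.054,0]},
  {"grip":-1,"translation":[0.0023,0,0.012],"twist":[-0.008,0.054,0]},
  {"grip":-1,"translation":[0,0,0],"twist":[0,0,0]},
  {"grip":-1,"translation":[0,0,0],"twist":[0,0,0]},
])

```text
clock: 2.62
eef_pos: [462.8, -195.3, 98.9]
tcp_rot: [-3.141, -0.799, 0.338]
contact_force: [-0.1, 0.2, 0.1]
opening: 1.004
```

```bash
python3 st.py
python3 - <<'E'
from h import *
R=tgt(.341,.80);delta([544,-166.4,13.7],R)
E
```

```text
{'clock': 2.6167, 'qpos': [-0.8794, 0.4042, 2.3399, 1.5085, 0.7396, -1.0009], 'qvel': [0.003, -0.0208, -0.0079, -0.0308, -0.0119, 0.0247], 'joint_efforts': [-0.0875, -40.696, -12.0711, 2.2207, 3.7017, -0.8437], 'eef_pos': [462.8368, -195.3313, 98.8962], 'tcp_rot': [-3.141, -0.799, 0.3383], 'contact_force': [-0.0788, 0.174, 0.0718], 'wrist_torque': [-0.1168, 0.3211, 0.0282], 'opening': 1.0036}
trans mm [ -1.   -0.3 121.2] rotvec [ 0.0014  0.001  -0.0019] dist 121.2
```

>>> jog_arm([
  {"grip":-1,"translation":[0,0,0.024],"twist":[0,0,0]},
  {"grip":-1,"translation":[0,0,0.024],"twist":[0,0,0]},
  {"grip":-1,"translation":[0,0,0.024],"twist":[0,0,0]},
  {"grip":-1,"translation":[0,0,0.024],"twist":[0,0,0]},
  {"grip":-1,"translation":[-0.001,0,0.024],"twist":[0,0,0]},
  {"grip":-1,"translation":[0,0,0],"twist":[0,0,0]},
  {"grip":-1,"translation":[0,0,0],"twist":[0,0,0]},
])

```text
clock: 3.2
eef_pos: [544.1, -166.4, 14.7]
tcp_rot: [3.141, -0.8, 0.341]
contact_force: [-0.6, -0.1, 0.3]
opening: 1.0
```

```bash
python3 st.py
python3 - <<'E'
from h import *
R=tgt(.341,.80);delta([544,-166.4,13.7],R)
E
python3 grab.py wrist w2;python3 grab.py scene s2
```

```text
{'clock': 3.2, 'qpos': [-0.6759, 0.6453, 2.2628, 1.8965, 0.6997, -1.2605], 'qvel': [-0.0277, -0.0279, 0.024, -0.0045, 0.0022, -0.0112], 'joint_efforts': [1.0061, -50.665, -7.6935, 1.2029, 3.9966, -0.1843], 'eef_pos': [544.0653, -166.3653, 14.7385], 'tcp_rot': [3.1413, -0.8002, 0.3411], 'contact_force': [-0.6318, -0.0703, 0.2783], 'wrist_torque': [-0.0563, 0.2924, 0.0053], 'opening': 0.9998}
trans mm [-0.8  0.   0.7] rotvec [ 0.0002 -0.0002  0.0001] dist 1.0
```

View pics/w2.png

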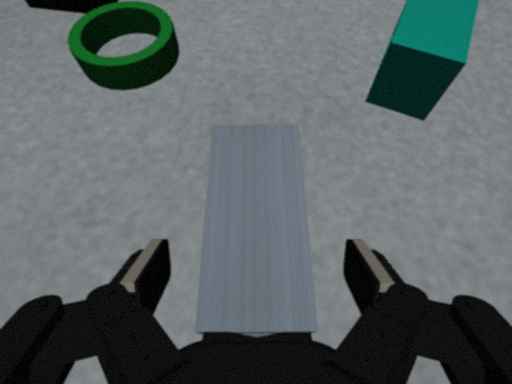

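View pics/s2.png

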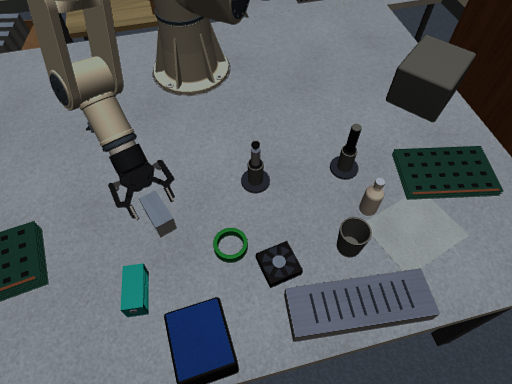

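The jaws straddle the cooler symmetrically, with its sides at u≈203 and u≈312 at pad level. I'll close now.

>>> jog_arm([
  {"grip":1,"translation":[0,0,0],"twist":[0,0,0]},
  {"grip":1,"translation":[0,0,0],"twist":[0,0,0]},
  {"grip":1,"translation":[0,0,0],"twist":[0,0,0]},
  {"grip":1,"translation":[0,0,0],"twist":[0,0,0]},
  {"grip":1,"translation":[0,0,0],"twist":[0,0,0]},
  {"grip":1,"translation":[0,0,0],"twist":[0,0,0]},
  {"grip":1,"translation":[0,0,0],"twist":[0,0,0]},
  {"grip":1,"translation":[0,0,0],"twist":[0,0,0]},
], squeeze=60)

```text
clock: 3.97
eef_pos: [543.1, -167.4, 14.5]
tcp_rot: [3.141, -0.801, 0.338]
contact_force: [-7.1, -2.1, 9.5]
opening: 0.51
```

```bash
python3 st.py
```

```text
{'clock': 3.9667, 'qpos': [-0.6785, 0.646, 2.2648, 1.9014, 0.7009, -1.2657], 'qvel': [-0.0018, 0.0008, -0.0004, 0.0004, -0.0002, -0.0], 'joint_efforts': [2.2949, -48.3951, -7.4779, 0.7314, 3.3703, -0.0331], 'eef_pos': [543.0685, -167.3683, 14.4677], 'tcp_rot': [3.1406, -0.8008, 0.3382], 'contact_force': [-7.1312, -2.0757, 9.5394], 'wrist_torque': [0.1201, 0.1694, 0.0963], 'opening': 0.5105}
```

>>> jog_arm([
  {"grip":1,"translation":[0.007,0,-0.007],"twist":[0,0,0]},
  {"grip":1,"translation":[0.014,0,-0.014],"twist":[0,0,0]},
  {"grip":1,"translation":[0.018,0,-0.018],"twist":[0,0,0]},
  {"grip":1,"translation":[0.018,0,-0.018],"twist":[0,0,0]},
  {"grip":1,"translation":[0.018,0,-0.018],"twist":[0,0,0]},
  {"grip":1,"translation":[0.01,0,-0.01],"twist":[0,0,0]},
  {"grip":1,"translation":[0,0,0],"twist":[0,0,0]},
  {"grip":1,"translation":[0,0,0],"twist":[0,0,0]},
])

```text
clock: 4.63
eef_pos: [541.4, -167.8, 134.2]
tcp_rot: [3.138, -0.8, 0.341]
contact_force: [-0.5, 0.4, -2.7]
opening: 0.51
```

```bash
python3 st.py; python3 grab.py wrist w3
```

```text
{'clock': 4.6333, 'qpos': [-0.6813, 0.3496, 2.2553, 1.5179, 0.6574, -0.7821], 'qvel': [0.0017, 0.0405, 0.0139, 0.0173, -0.0022, -0.0164], 'joint_efforts': [-0.0023, -47.8689, -19.8958, 1.8675, 3.4879, 0.4004], 'eef_pos': [541.3831, -167.8223, 134.2155], 'tcp_rot': [3.1382, -0.7999, 0.3409], 'contact_force': [-0.5323, 0.3797, -2.7012], 'wrist_torque': [-0.2418, 0.5997, -0.0137], 'opening': 0.5098}
```

View pics/w3.png

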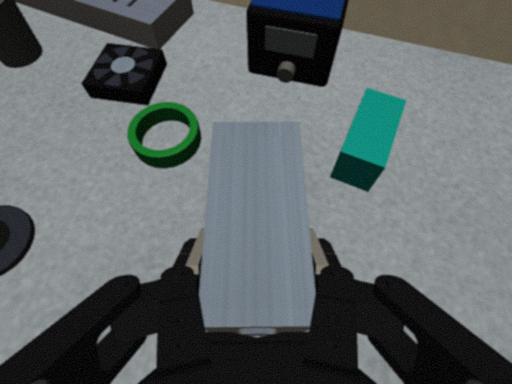

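>>> jog_arm([
  {"grip":1,"translation":[0,0,0],"twist":[0,-0.04,0]},
  {"grip":1,"translation":[0,0,0],"twist":[0,-0.08,0]},
  {"grip":1,"translation":[0,0,0],"twist":[0,-0.08,0]},
  {"grip":1,"translation":[0,0,0],"twist":[0,-0.08,0]},
  {"grip":1,"translation":[0,0,0],"twist":[0,-0.08,0]},
  {"grip":1,"translation":[0,0,0],"twist":[0,-0.08,0]},
  {"grip":1,"translation":[0,0,0],"twist":[0,-0.08,0]},
  {"grip":1,"translation":[0,0,0],"twist":[0,-0.08,0]},
  {"grip":1,"translation":[0,0,0],"twist":[0,-0.08,0]},
  {"grip":1,"translation":[0,0,0],"twist":[0,-0.08,0]},
])

```text
clock: 5.52
eef_pos: [539.5, -164.0, 130.8]
tcp_rot: [-3.13, -0.111, 0.344]
contact_force: [0.3, 0.0, -2.6]
opening: 0.512
```

```bash
python3 st.py
```

```text
{'clock': 5.5167, 'qpos': [-0.3458, 0.3418, 1.9136, 0.1094, 0.8107, 0.8082], 'qvel': [0.4003, 0.2762, -0.5578, -1.0693, 0.9089, 1.1755], 'joint_efforts': [-3.1145, -57.939, -26.6536, 1.6393, -2.1834, -1.4578], 'eef_pos': [539.4987, -163.9599, 130.7642], 'tcp_rot': [-3.1303, -0.1109, 0.3437], 'contact_force': [0.3433, 0.0376, -2.6075], 'wrist_torque': [0.0233, 0.035, 0.0487], 'opening': 0.5119}
```

>>> jog_arm([
  {"grip":1,"translation":[0,0,0],"twist":[0,-0.08,0]},
  {"grip":1,"translation":[0,0,0],"twist":[0,-0.08,0]},
  {"grip":1,"translation":[0,0,0],"twist":[0,-0.08,0]},
  {"grip":1,"translation":[0,0,0],"twist":[0,-0.08,0]},
  {"grip":1,"translation":[0,0,0],"twist":[0,-0.08,0]},
  {"grip":1,"translation":[0,0,0],"twist":[0,-0.08,0]},
  {"grip":1,"translation":[0,0,0],"twist":[0,-0.08,0]},
  {"grip":1,"translation":[0,0,0],"twist":[0,-0.08,0]},
  {"grip":1,"translation":[0,0,0],"twist":[0,0,0]},
  {"grip":1,"translation":[0,0,0],"twist":[0,0,0]},
])

```text
clock: 6.35
eef_pos: [540.0, -163.3, 129.6]
tcp_rot: [-3.126, 0.524, 0.354]
contact_force: [0.4, -0.6, -2.1]
opening: 0.504
```

```bash
python3 st.py;python3 grab.py wrist w4;python3 grab.py scene s4;python3 - <<'E'
from h import *
delta([540,-165,110],tgt(.341,.8-np.pi/2))
E
```

```text
{'clock': 6.35, 'qpos': [-0.1557, 0.6315, 1.5366, -0.2344, 1.4513, 1.1501], 'qvel': [-0.0188, -0.0478, 0.0242, -0.0019, -0.0171, 0.0006], 'joint_efforts': [0.972, -72.0094, -28.8858, -1.3395, 3.383, 0.0892], 'eef_pos': [540.0398, -163.2646, 129.5546], 'tcp_rot': [-3.1259, 0.5244, 0.3542], 'contact_force': [0.3848, -0.5808, -2.0802], 'wrist_torque': [0.1292, -0.3566, -0.0449], 'opening': 0.5042}
trans mm [10.5  1.2 18.6] rotvec [-0.0068 -0.2486  0.0103] dist 21.4
```

View pics/w4.png

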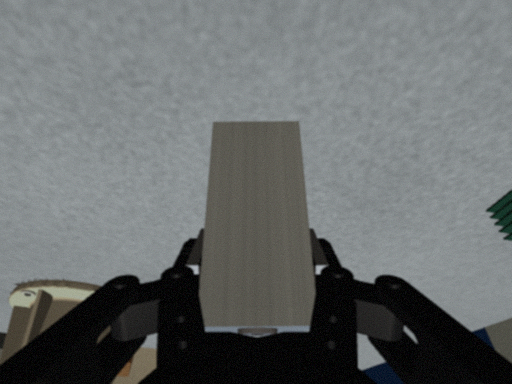

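View pics/s4.png

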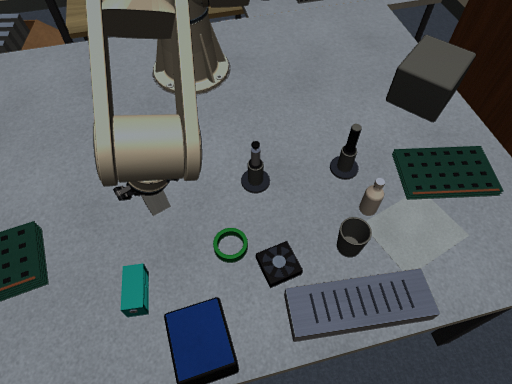

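>>> jog_arm([
  {"grip":1,"translation":[0,0,0],"twist":[-0.001,-0.05,0.002]},
  {"grip":1,"translation":[0,0,0],"twist":[-0.002,-0.05,0.002]},
  {"grip":1,"translation":[0,0,0],"twist":[-0.002,-0.05,0.002]},
  {"grip":1,"translation":[0,0,0],"twist":[-0.001,-0.05,0.002]},
  {"grip":1,"translation":[0,0,0],"twist":[-0.001,-0.049,0.002]},
  {"grip":1,"translation":[0,0,0],"twist":[0,0,0]},
  {"grip":1,"translation":[0,0,0],"twist":[0,0,0]},
  {"grip":1,"translation":[0,0,0],"twist":[0,0,0]},
])

```text
clock: 7.12
eef_pos: [540.5, -164.6, 132.9]
tcp_rot: [3.139, 0.769, 0.339]
contact_force: [0.2, 0.4, -2.0]
opening: 0.506
```

```bash
python3 st.py;python3 grab.py wrist w5;python3 grab.py top t5;python3 - <<'E'
from h import *
delta([540,-165,110],tgt(.341,.801-np.pi/2))
z=load('pics/w5.npz');P=cloud(z);P[z['d']==0]=np.nan
# visible face = own +x? face (away side); region in px
q=P[150:300:5,225:290:5].reshape(-1,3);q=q[np.isfinite(q).all(1)]
c=q.mean(0);n=np.linalg.svd(q-c)[2][2];print('face centre',c,'normal',n, 'res',np.std((q-c)@n))
for v in(130,325): print(P[v,256])
E
```

```text
{'clock': 7.1167, 'qpos': [-0.112, 0.7633, 1.4018, -0.3125, 1.6861, 1.1985], 'qvel': [0.0, -0.0074, -0.0032, -0.0029, 0.0057, 0.0018], 'joint_efforts': [0.3306, -79.0531, -26.7123, -1.6433, 4.2677, -0.0059], 'eef_pos': [540.4519, -164.5827, 132.8966], 'tcp_rot': [3.1389, 0.7688, 0.3389], 'contact_force': [0.1793, 0.3862, -2.0088], 'wrist_torque': [0.1628, -0.5206, -0.022], 'opening': 0.5062}
trans mm [15.7  0.1 17.2] rotvec [ 0.0015 -0.0008 -0.0019] dist 23.3
face centre [ 574.33267975 -152.49896904  133.25281193] normal [0.94306515 0.33255935 0.00569247] res 0.54842857407259
[ 575.28564196 -152.69700031   85.7359359 ]
[ 575.05086869 -152.62469649  174.08250731]
```

>>> jog_arm([
  {"grip":1,"translation":[0.0097,0,0.01],"twist":[0,0,0]},
  {"grip":1,"translation":[0.0097,0,0.01],"twist":[0,0,0]},
  {"grip":1,"translation":[0.0097,0,0.01],"twist":[0,0,0]},
  {"grip":1,"translation":[0.0097,0,0.01],"twist":[0,0,0]},
  {"grip":1,"translation":[0.0097,0,0.01],"twist":[0,0,0]},
  {"grip":1,"translation":[0,0,0],"twist":[0,0,0]},
  {"grip":1,"translation":[0,0,0],"twist":[0,0,0]},
])

```text
clock: 7.8
eef_pos: [539.9, -164.4, 61.6]
tcp_rot: [3.14, 0.774, 0.34]
contact_force: [0.5, -0.2, -2.0]
opening: 0.509
```

```bash
python3 st.py;python3 grab.py wrist w6;python3 - <<'E'
from h import *
delta([540,-165,50],tgt(.341,.801-np.pi/2))
z=load('pics/w6.npz');P=cloud(z);P[z['d']==0]=np.nan
q=P[150:300:5,225:290:5].reshape(-1,3);q=q[np.isfinite(q).all(1)]
c=q.mean(0);n=np.linalg.svd(q-c)[2][2];print('normal',n)
for v in range(114,134,2): print(v,P[v,256].round(1))
E
```

```text
{'clock': 7.8, 'qpos': [-0.1112, 0.8522, 1.4128, -0.3113, 1.5958, 1.2288], 'qvel': [-0.0006, -0.0291, -0.0175, -0.0036, 0.0133, -0.0033], 'joint_efforts': [-0.0041, -80.1733, -23.1408, -1.4849, 4.1238, 0.0356], 'eef_pos': [539.9263, -164.3602, 61.6257], 'tcp_rot': [3.1401, 0.7737, 0.3402], 'contact_force': [0.5203, -0.2458, -1.9718], 'wrist_torque': [0.1568, -0.5421, 0.0611], 'opening': 0.5088}
trans mm [8.3 0.3 9.4] rotvec [ 0.0015  0.0026 -0.0011] dist 12.5
normal [ 0.94221832  0.33499316 -0.00205351]
114 [ 5.701e+02 -1.541e+02 -3.000e-01]
116 [ 566.9 -155.2   -2. ]
118 [ 566.3 -155.4   -1.1]
120 [ 564.5 -156.    -1.3]
122 [ 574.3 -152.6    9. ]
124 [ 573.4 -152.9    9.4]
126 [ 573.8 -152.8   11.1]
128 [ 573.  -153.    11.7]
130 [ 574.  -152.7   13.9]
132 [ 573.6 -152.9   14.7]
```

>>> jog_arm([
  {"grip":1,"translation":[0.0014,0,0.0014],"twist":[0,0,0]},
  {"grip":1,"translation":[0.0014,0,0.0014],"twist":[0,0,0]},
  {"grip":1,"translation":[0.0014,0,0.0014],"twist":[0,0,0]},
  {"grip":1,"translation":[0.0007,0,0.0007],"twist":[0,0,0]},
  {"grip":1,"translation":[0,0,0],"twist":[0,0,0]},
  {"grip":1,"translation":[0,0,0],"twist":[0,0,0]},
])

```text
clock: 8.35
eef_pos: [540.8, -164.5, 56.1]
tcp_rot: [3.138, 0.771, 0.339]
contact_force: [-0.6, -0.3, -2.3]
opening: 0.508
```

>>> jog_arm([
  {"grip":1,"translation":[0.0004,0,0.0004],"twist":[0,0,0]},
  {"grip":1,"translation":[0.0004,0,0.0004],"twist":[0,0,0]},
  {"grip":1,"translation":[0,0,0],"twist":[0,0,0]},
])

```text
clock: 8.6
eef_pos: [540.8, -164.4, 54.8]
tcp_rot: [3.138, 0.771, 0.339]
contact_force: [-0.4, -0.3, -2.9]
opening: 0.509
```

>>> jog_arm([
  {"grip":1,"translation":[0.0004,0,0.0004],"twist":[0,0,0]},
  {"grip":1,"translation":[0.0004,0,0.0004],"twist":[0,0,0]},
  {"grip":1,"translation":[0,0,0],"twist":[0,0,0]},
])

```text
clock: 8.85
eef_pos: [540.8, -164.4, 53.6]
tcp_rot: [3.139, 0.771, 0.339]
contact_force: [-0.5, 0.4, -2.2]
opening: 0.506
```

>>> jog_arm([
  {"grip":1,"translation":[0.0004,0,0.0004],"twist":[0,0,0]},
  {"grip":1,"translation":[0.0004,0,0.0004],"twist":[0,0,0]},
  {"grip":1,"translation":[0,0,0],"twist":[0,0,0]},
])

```text
clock: 9.1
eef_pos: [540.9, -164.4, 52.7]
tcp_rot: [3.138, 0.771, 0.339]
contact_force: [0.1, -0.4, -0.1]
opening: 0.514
```

>>> jog_arm([
  {"grip":1,"translation":[0.0004,0,0.0004],"twist":[0,0,0]},
  {"grip":1,"translation":[0.0004,0,0.0004],"twist":[0,0,0]},
  {"grip":1,"translation":[0,0,0],"twist":[0,0,0]},
])

```text
clock: 9.35
eef_pos: [540.9, -164.4, 52.7]
tcp_rot: [3.138, 0.772, 0.339]
contact_force: [0.5, 1.1, 6.9]
opening: 0.51
```

```bash
python3 st.py;python3 grab.py wrist w7;python3 - <<'E'
from h import *
delta([540,-165,50],tgt(.341,.801-np.pi/2))
z=load('pics/w7.npz');P=cloud(z);P[z['d']==0]=np.nan
q=P[150:300:5,225:290:5].reshape(-1,3);q=q[np.isfinite(q).all(1)]
c=q.mean(0);n=np.linalg.svd(q-c)[2][2];print('normal',n)
for v in range(114,134,2): print(v,P[v,256].round(1))
E
```

```text
{'clock': 9.35, 'qpos': [-0.111, 0.8638, 1.4119, -0.3114, 1.584, 1.2334], 'qvel': [-0.0015, 0.0012, 0.0015, -0.0002, -0.0015, -0.0006], 'joint_efforts': [-0.762, -77.2437, -22.6938, -1.308, 2.4189, -0.0292], 'eef_pos': [540.8676, -164.3992, 52.6551], 'tcp_rot': [3.138, 0.7721, 0.3385], 'contact_force': [0.5183, 1.1438, 6.9446], 'wrist_torque': [0.0527, 0.2822, -0.1073], 'opening': 0.5098}
trans mm [1.1 0.3 2.6] rotvec [ 0.0019  0.0022 -0.0018] dist 2.8
normal [ 0.94135984  0.33740208 -0.00122092]
114 [ 579.8 -151.2   -1.1]
116 [ 578.  -151.8   -1.5]
118 [ 577.  -152.1   -1.1]
120 [ 576.  -152.5   -0.7]
122 [ 574.7 -153.    -0.6]
124 [ 574.8 -152.9    0.9]
126 [ 575.5 -152.6    2.7]
128 [ 574.7 -152.9    3.3]
130 [ 575.1 -152.8    5. ]
132 [ 575.5 -152.6    6.5]
```

>>> jog_arm([
  {"grip":1,"translation":[-0.0004,0,-0.0004],"twist":[0,0,0]},
  {"grip":1,"translation":[0,0,0],"twist":[0,0,0]},
  {"grip":-0.15,"translation":[0,0,0],"twist":[0,0,0]},
  {"grip":-0.25,"translation":[0,0,0],"twist":[0,0,0]},
  {"grip":-0.5,"translation":[0,0,0],"twist":[0,0,0]},
  {"grip":-1,"translation":[0,0,0],"twist":[0,0,0]},
  {"grip":-1,"translation":[0,0,0],"twist":[0,0,0]},
  {"grip":-1,"translation":[0,0,0],"twist":[0,0,0]},
  {"grip":-1,"translation":[0,0,0],"twist":[0,0,0]},
], squeeze=20)

```text
clock: 10.15
eef_pos: [540.9, -164.4, 52.0]
tcp_rot: [3.138, 0.771, 0.339]
contact_force: [-0.3, 0.4, 1.1]
opening: 0.999
```

```bash
python3 st.py;python3 grab.py wrist w8;python3 - <<'E'
from h import *
z=load('pics/w8.npz');P=cloud(z);P[z['d']==0]=np.nan
q=P[150:300:5,225:290:5].reshape(-1,3);q=q[np.isfinite(q).all(1)]
c=q.mean(0);n=np.linalg.svd(q-c)[2][2];print('normal',n)
E
```

```text
{'clock': 10.15, 'qpos': [-0.1112, 0.8641, 1.4124, -0.3111, 1.5824, 1.2331], 'qvel': [0.0008, 0.0004, -0.0006, -0.0004, 0.0004, 0.001], 'joint_efforts': [-0.0059, -81.0981, -23.3283, -1.3719, 3.8679, -0.0002], 'eef_pos': [540.8517, -164.4449, 52.0067], 'tcp_rot': [3.1385, 0.7712, 0.339], 'contact_force': [-0.3295, 0.416, 1.0895], 'wrist_torque': [0.1458, -0.3161, -0.0461], 'opening': 0.9993}
normal [0.94144382 0.33716279 0.00218992]
```

View pics/w8.png

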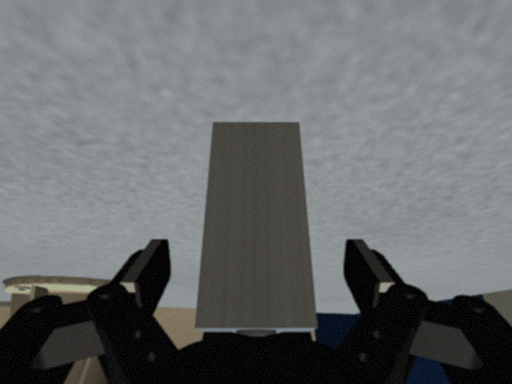

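>>> jog_arm([
  {"grip":-1,"translation":[0,0,-0.005],"twist":[0,0,0]},
  {"grip":-1,"translation":[0,0,-0.012],"twist":[0,0,0]},
  {"grip":-1,"translation":[0,0,-0.022],"twist":[0,0,0]},
  {"grip":-1,"translation":[0,0,-0.028],"twist":[0,0,0]},
  {"grip":-1,"translation":[0,0,-0.03],"twist":[0,0,0]},
  {"grip":-1,"translation":[0,0,-0.03],"twist":[0,0,0]},
  {"grip":-1,"translation":[0,0,-0.03],"twist":[0,0,0]},
  {"grip":-1,"translation":[0,0,0],"twist":[0,0,0]},
  {"grip":-1,"translation":[0,0,0],"twist":[0,0,0]},
])

```text
clock: 10.95
eef_pos: [645.7, -126.9, 166.3]
tcp_rot: [3.136, 0.768, 0.339]
contact_force: [-0.5, 0.3, -1.0]
opening: 0.993
```

```bash
python3 st.py;python3 grab.py wrist w9;python3 - <<'E'
from h import *
z=load('pics/w9.npz');P=cloud(z);P[z['d']==0]=np.nan
m=(abs(P[...,0]-550)<60)&(abs(P[...,1]+165)<60)&(P[...,2]>85)&(P[...,2]<105)
q=P[m];print(m.sum(),np.median(q[:,2]),cv2.minAreaRect(q[:,:2].astype(np.float32)))
E
```

```text
{'clock': 10.95, 'qpos': [-0.0548, 0.8777, 1.0878, -0.2893, 1.8896, 1.1871], 'qvel': [-0.0122, 0.0159, 0.0736, 0.0009, -0.0252, 0.0023], 'joint_efforts': [0.8431, -91.8297, -33.4195, -1.4886, 4.1262, -0.045], 'eef_pos': [645.7248, -126.9257, 166.2589], 'tcp_rot': [3.1364, 0.7675, 0.3385], 'contact_force': [-0.4766, 0.2768, -1.0159], 'wrist_torque': [0.0583, -0.2806, 0.0569], 'opening': 0.9933}
1518 93.66632588508642 ((551.8235473632812, -160.60423278808594), (53.16194152832031, 43.97581481933594), 19.43597412109375)
```

View pics/w9.png

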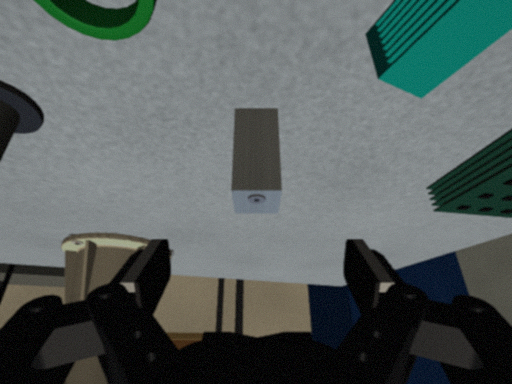

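>>> jog_arm([
  {"grip":-1,"translation":[-0.023,0,-0.024],"twist":[0,0,0]},
  {"grip":-1,"translation":[-0.023,0,-0.024],"twist":[0,0,0]},
  {"grip":-1,"translation":[-0.023,0,-0.024],"twist":[0,0,0]},
  {"grip":-1,"translation":[0,0,0],"twist":[0,0.11,0]},
  {"grip":-1,"translation":[0,0,0],"twist":[0,0.11,0]},
  {"grip":-1,"translation":[0,0,0],"twist":[0,0.11,0]},
  {"grip":-1,"translation":[0,0,0],"twist":[0,0.11,0]},
  {"grip":-1,"translation":[0,0,0],"twist":[0,0.11,0]},
  {"grip":-1,"translation":[0,0,0],"twist":[0,0.11,0]},
  {"grip":-1,"translation":[0,0,0],"twist":[0,0.108,0]},
])

```text
clock: 11.83
eef_pos: [643.5, -127.3, 264.2]
tcp_rot: [3.139, -0.001, 0.34]
contact_force: [-0.1, -0.6, -0.0]
opening: 1.002
```

```bash
python3 st.py;python3 grab.py scene s10
python3 - <<'E'
from h import *
delta([540,170,260],tgt(.339,0))
z=load('pics/s10.npz');P=cloud(z);P[z['d']==0]=np.nan
E
```

```text
{'clock': 11.8333, 'qpos': [-0.1968, 0.3726, 1.5297, -0.0016, 1.2369, 1.0343], 'qvel': [-0.3336, -0.6233, 0.8941, 0.6537, -1.3955, -0.5076], 'joint_efforts': [4.0758, -58.7908, -38.7975, -1.1659, 2.3584, 1.0339], 'eef_pos': [643.5206, -127.2882, 264.2072], 'tcp_rot': [3.139, -0.0013, 0.3402], 'contact_force': [-0.1424, -0.5739, -0.0168], 'wrist_torque': [-0.0408, 0.0288, -0.0392], 'opening': 1.0018}
trans mm [   3.8 -314.7    3.5] rotvec [ 0.0021 -0.0062  0.0004] dist 314.8
```

View pics/s10.png

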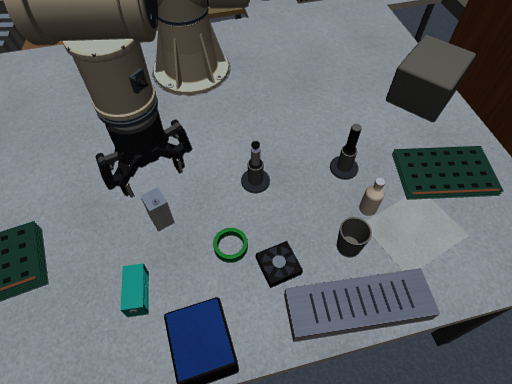

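>>> jog_arm([
  {"grip":-1,"translation":[0.001,-0.015,0],"twist":[0,0,0]},
  {"grip":-1,"translation":[0.003,-0.03,0],"twist":[0,0,0]},
  {"grip":-1,"translation":[0.003,-0.039,0],"twist":[0,0,0]},
  {"grip":-1,"translation":[0.003,-0.039,0],"twist":[0,0,0]},
  {"grip":-1,"translation":[0.003,-0.039,0],"twist":[0,0,0]},
  {"grip":-1,"translation":[0.003,-0.039,0],"twist":[0,0,0]},
  {"grip":-1,"translation":[0.003,-0.039,0],"twist":[0,0,0]},
  {"grip":-1,"translation":[0.003,-0.039,0],"twist":[0,0,0]},
  {"grip":-1,"translation":[0.003,-0.039,0],"twist":[0,0,0]},
  {"grip":-1,"translation":[0.003,-0.039,0],"twist":[0,0,0]},
])

```text
clock: 12.72
eef_pos: [549.7, 220.8, 262.5]
tcp_rot: [3.138, 0.007, 0.341]
contact_force: [-0.5, 0.1, 0.3]
opening: 0.995
```

>>> jog_arm([
  {"grip":-1,"translation":[0.002,-0.035,0],"twist":[0,0,0]},
  {"grip":-1,"translation":[0.001,-0.03,0],"twist":[0,0,0]},
  {"grip":-1,"translation":[0,-0.02,0],"twist":[0,0,0]},
  {"grip":-1,"translation":[0,-0.01,0],"twist":[0,0,0]},
  {"grip":-1,"translation":[0,0,0],"twist":[0,0,0]},
  {"grip":-1,"translation":[0,0,0],"twist":[0,0,0]},
])

```text
clock: 13.22
eef_pos: [522.0, 309.0, 262.5]
tcp_rot: [3.138, 0.005, 0.342]
contact_force: [0.5, 0.3, -0.1]
opening: 1.004
```

```bash
python3 st.py;python3 grab.py wrist w11; python3 grab.py top t11
python3 - <<'E'
from h import *
for n in('w11',):
    z=load(f'pics/{n}.npz');P=cloud(z);P[z['d']==0]=np.nan
    for lo,hi in((60,77),(152,168)):
        m=(np.hypot(P[...,0]-514,P[...,1]-328)<40)&(P[...,2]>lo)&(P[...,2]<hi); q=P[m]
        print(lo,hi,len(q),q.mean(0).round(1),np.ptp(q,axis=0).round(1),cv2.minEnclosingCircle(q[:,:2].astype(np.float32)), np.median(q[:,2]))
    m=(np.hypot(P[...,0]-514,P[...,1]-328)<60)&(P[...,2]>4)&(P[...,2]<14);q=P[m];print('foot',cv2.minEnclosingCircle(q[:,:2].astype(np.float32)))
E
```

```text
{'clock': 13.2167, 'qpos': [0.5334, 0.3002, 1.6365, -0.0027, 1.2108, 1.7626], 'qvel': [-0.0299, -0.0109, 0.004, -0.0017, -0.0068, -0.0072], 'joint_efforts': [1.7247, -57.371, -35.3802, 0.1505, 0.0316, 0.1197], 'eef_pos': [522.0451, 308.9971, 262.5308], 'tcp_rot': [3.138, 0.0053, 0.3425], 'contact_force': [0.5327, 0.3139, -0.1419], 'wrist_torque': [-0.033, -0.0527, 0.0112], 'opening': 1.0041}
60 77 261 [523.1 333.5  72. ] [33.1 39.4 16.9] ((513.5604248046875, 333.24725341796875), 19.751049041748047) 73.3762495656214
152 168 599 [514.5 333.2 158.5] [23.5 23.6  9.1] ((513.3884887695312, 333.1551513671875), 11.919942855834961) 158.8007841413987
foot ((513.40185546875, 333.2683410644531), 37.92987823486328)
```

View pics/w11.png

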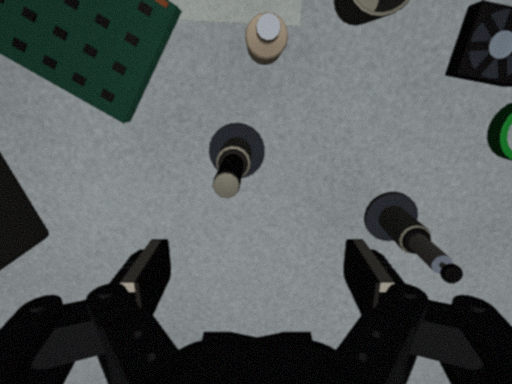

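View pics/t11.png

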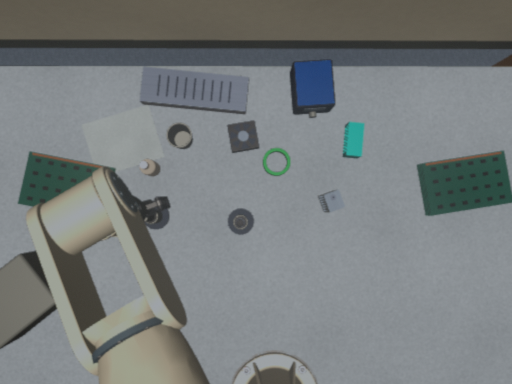

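The probe's handle top at (227,184), the rim at (233,160) and the foot all centre on (513.4, 333.2), with radii 12/20/38 as specified. It stands upright with its top at z≈159. The knobbed sucker is at (450,270) and stays alone.

Run:
```python
from h import *
delta([513.4,333.2,190],tgt(.341,0))
z=load('pics/t11.npz');P=cloud(z);P[z['d']==0]=np.nan
m=(abs(P[...,0]-550)<60)&(abs(P[...,1]+165)<60)&(P[...,2]>80)&(P[...,2]<105)
q=P[m];print(m.sum(),np.median(q[:,2]),cv2.minAreaRect(q[:,:2].astype(np.float32)))
cv2.imwrite('pics/t11c.png',np.hstack([cv2.resize(load(f'pics/{n}.npz')['p'][v:v+36,u:u+36,::-1],(396,396),interpolation=cv2.INTER_CUBIC) for n,u,v in(('t11',315,183),('s10',138,180))]))
```

```text
trans mm [ -0.  -27.   72.8] rotvec [ 0.0031  0.0043 -0.0005] dist 77.7
316 94.62317720668264 ((554.1638793945312, -161.5914306640625), (50.00065612792969, 44.978515625), 19.607059478759766)
```

View pics/t11c.png

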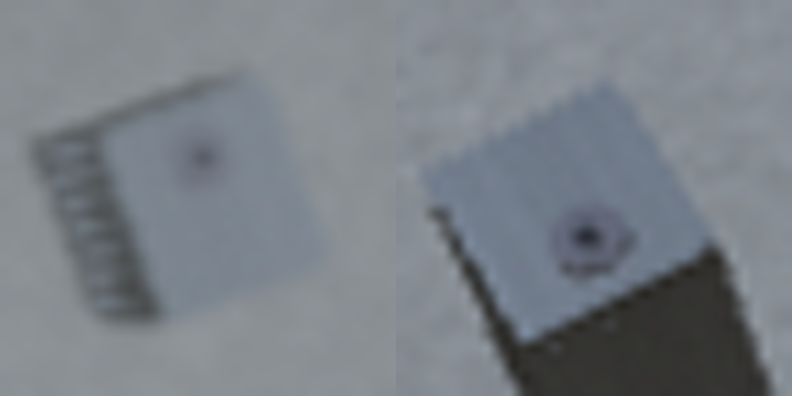

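Run:
```python
from h import *
print(plane(load('pics/t11.npz'),333.5-.5+.1,197.0-.4,97),plane(load('pics/s10.npz'),155.4-.4,201.3-.4,97), plane(load('pics/w9.npz'),257,198.5,97))
```

```text
[ 563.6518021  -157.59804244   97.        ] [ 559.69472118 -156.38875176   97.        ] [ 565.86260441 -156.62675741   97.        ]
```

>>> jog_arm([
  {"grip":-1,"translation":[0,-0.013,0.01],"twist":[0.003,0.004,0]},
  {"grip":-1,"translation":[0,-0.014,0.02],"twist":[0,0,0]},
  {"grip":-1,"translation":[0,0,0.02],"twist":[0,0,0]},
  {"grip":-1,"translation":[0,0,0.022],"twist":[0,0,0]},
  {"grip":-1,"translation":[0,0,0],"twist":[0,0,0]},
  {"grip":-1,"translation":[0,0,0],"twist":[0,0,0]},
])

```text
clock: 13.82
eef_pos: [512.8, 333.7, 190.1]
tcp_rot: [-3.141, 0.002, 0.34]
contact_force: [-0.1, -0.0, 0.6]
opening: 1.002
```

```bash
python3 st.py;python3 grab.py wrist w12
python3 - <<'E'
from h import *
delta([513.4,333.2,112],tgt(.341,0))
z=load('pics/w12.npz');P=cloud(z);P[z['d']==0]=np.nan
m=(np.hypot(P[...,0]-514,P[...,1]-333)<40)&(P[...,2]>152)&(P[...,2]<168); q=P[m]
print(len(q),q.mean(0).round(1),cv2.minEnclosingCircle(q[:,:2].astype(np.float32)), np.median(q[:,2]))
E
```

```text
{'clock': 13.8167, 'qpos': [0.5741, 0.3746, 1.7, 0.0007, 1.0689, 1.8045], 'qvel': [0.0018, -0.0277, -0.0397, 0.0003, 0.0104, -0.0007], 'joint_efforts': [0.1877, -57.8487, -30.6185, 0.0138, -0.1519, 0.0064], 'eef_pos': [512.8148, 333.7228, 190.1276], 'tcp_rot': [-3.1415, 0.0021, 0.3401], 'contact_force': [-0.1059, -0.0479, 0.6372], 'wrist_torque': [0.0523, -0.0046, 0.0762], 'opening': 1.0017}
trans mm [-0.6  1.  79.4] rotvec [-0.0007 -0.0003 -0.0007] dist 79.5
1111 [514.6 333.7 158.3] ((513.392822265625, 333.4642028808594), 12.066011428833008) 158.72606776048562
```

View pics/w12.png

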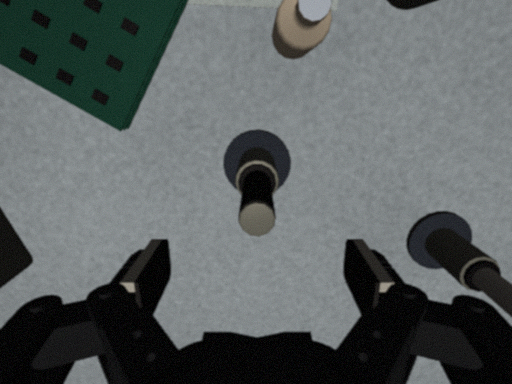

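>>> jog_arm([
  {"grip":-1,"translation":[0,0,0.01],"twist":[0,0,0]},
  {"grip":-1,"translation":[0,0,0.02],"twist":[0,0,0]},
  {"grip":-1,"translation":[0,0,0.02],"twist":[0,0,0]},
  {"grip":-1,"translation":[0,0,0.018],"twist":[0,0,0]},
  {"grip":-1,"translation":[0,0,0.01],"twist":[0,0,0]},
  {"grip":-1,"translation":[0,0,0],"twist":[0,0,0]},
  {"grip":-1,"translation":[0,0,0],"twist":[0,0,0]},
])

```text
clock: 14.45
eef_pos: [513.7, 334.8, 113.6]
tcp_rot: [-3.141, -0.001, 0.341]
contact_force: [0.5, 0.1, 0.5]
opening: 0.999
```

```bash
python3 st.py
python3 - <<'E'
from h import *
delta([513.4,333.4,112],tgt(.341,0))
E
```

```text
{'clock': 14.45, 'qpos': [0.5748, 0.4647, 1.7557, 0.0008, 0.9201, 1.8041], 'qvel': [0.0025, -0.0201, -0.0151, 0.0001, 0.0034, 0.0018], 'joint_efforts': [-0.0196, -60.9563, -27.5353, 0.0023, -0.059, 0.0008], 'eef_pos': [513.7182, 334.7972, 113.589], 'tcp_rot': [-3.1408, -0.0009, 0.341], 'contact_force': [0.4525, 0.1374, 0.4866], 'wrist_torque': [-0.0074, -0.0041, 0.0086], 'opening': 0.9991}
trans mm [-0.8  1.2  1.6] rotvec [-0.0008 -0.0009  0.    ] dist 2.1
```

>>> jog_arm([
  {"grip":-1,"translation":[-0.0003,0.001,0.001],"twist":[0,0,0]},
  {"grip":1,"translation":[0,0,0],"twist":[0,0,0]},
  {"grip":1,"translation":[0,0,0],"twist":[0,0,0]},
  {"grip":1,"translation":[0,0,0],"twist":[0,0,0]},
  {"grip":1,"translation":[0,0,0],"twist":[0,0,0]},
  {"grip":1,"translation":[0,0,0],"twist":[0,0,0]},
  {"grip":1,"translation":[0,0,0],"twist":[0,0,0]},
  {"grip":1,"translation":[0,0,0],"twist":[0,0,0]},
  {"grip":1,"translation":[0,0,0],"twist":[0,0,0]},
  {"grip":1,"translation":[0,0,0],"twist":[0,0,0]},
], squeeze=60)

```text
clock: 15.28
eef_pos: [513.7, 333.9, 112.6]
tcp_rot: [-3.141, -0.001, 0.341]
contact_force: [-1.1, 0.2, 5.4]
opening: 0.268
```

```bash
python3 st.py
```

```text
{'clock': 15.2833, 'qpos': [0.5736, 0.465, 1.7578, 0.0009, 0.9172, 1.8026], 'qvel': [0.0, -0.0, 0.0006, -0.0013, -0.0003, 0.0013], 'joint_efforts': [-0.6593, -59.442, -27.311, -0.2677, -0.397, -0.0076], 'eef_pos': [513.6726, 333.9073, 112.6254], 'tcp_rot': [-3.1406, -0.0013, 0.3412], 'contact_force': [-1.1121, 0.2231, 5.4265], 'wrist_torque': [0.0651, 0.2573, -0.0178], 'opening': 0.2677}
```

>>> jog_arm([
  {"grip":1,"translation":[0,0,-0.005],"twist":[0,0,0]},
  {"grip":1,"translation":[0,0,-0.01],"twist":[0,0,0]},
  {"grip":1,"translation":[0,0,-0.02],"twist":[0,0,0]},
  {"grip":1,"translation":[0,0,-0.025],"twist":[0,0,0]},
  {"grip":1,"translation":[0,0,-0.025],"twist":[0,0,0]},
  {"grip":1,"translation":[0,0,-0.025],"twist":[0,0,0]},
  {"grip":1,"translation":[0,0,-0.02],"twist":[0,0,0]},
  {"grip":1,"translation":[0,0,0],"twist":[0,0,0]},
  {"grip":1,"translation":[0,0,0],"twist":[0,0,0]},
  {"grip":1,"translation":[0,0,0],"twist":[0,0,0]},
])

```text
clock: 16.12
eef_pos: [513.0, 333.2, 241.7]
tcp_rot: [-3.141, 0.0, 0.341]
contact_force: [0.5, 0.3, -1.6]
opening: 0.268
```

```bash
python3 st.py;python3 grab.py wrist w13;python3 grab.py scene s13
```

```text
{'clock': 16.1167, 'qpos': [0.5733, 0.323, 1.6524, 0.0006, 1.1662, 1.8027], 'qvel': [0.0012, 0.0167, 0.0109, -0.0006, -0.0025, 0.0024], 'joint_efforts': [-0.0042, -60.9865, -36.1105, 0.0018, -0.022, 0.0001], 'eef_pos': [512.9719, 333.1857, 241.672], 'tcp_rot': [-3.1411, 0.0001, 0.3412], 'contact_force': [0.536, 0.2958, -1.621], 'wrist_torque': [-0.0063, 0.0507, 0.0282], 'opening': 0.2683}
```

View pics/w13.png

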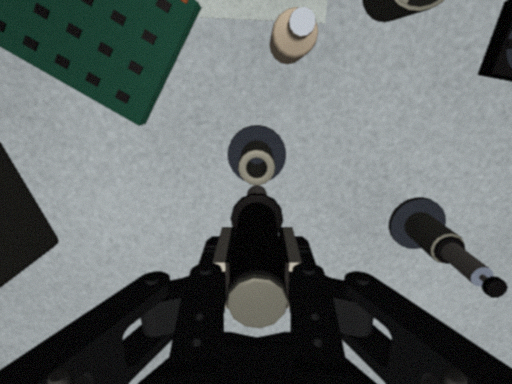

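View pics/s13.png

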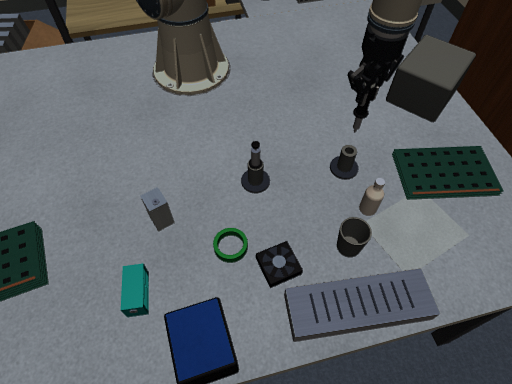

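>>> jog_arm([
  {"grip":1,"translation":[0,0,-0.025],"twist":[0,0,0]},
  {"grip":1,"translation":[0,0,-0.025],"twist":[0,0,0]},
  {"grip":1,"translation":[-0.004,0.015,-0.015],"twist":[0,0,0]},
  {"grip":1,"translation":[-0.007,0.028,0],"twist":[0,0,0]},
  {"grip":1,"translation":[-0.009,0.036,0],"twist":[0,0,0]},
  {"grip":1,"translation":[-0.009,0.036,0],"twist":[0,0,0]},
  {"grip":1,"translation":[-0.009,0.036,0],"twist":[0,0,0]},
  {"grip":1,"translation":[-0.009,0.036,0],"twist":[0,0,0]},
  {"grip":1,"translation":[-0.009,0.036,0],"twist":[0,0,0]},
  {"grip":1,"translation":[-0.009,0.036,0],"twist":[0,0,0]},
])

```text
clock: 17.05
eef_pos: [538.2, 65.9, 305.9]
tcp_rot: [-3.14, 0.001, 0.341]
contact_force: [0.0, 0.4, -1.4]
opening: 0.263
```

>>> jog_arm([
  {"grip":1,"translation":[-0.009,0.036,0],"twist":[0,0,0]},
  {"grip":1,"translation":[-0.009,0.036,0],"twist":[0,0,0]},
  {"grip":1,"translation":[-0.009,0.036,0],"twist":[0,0,0]},
  {"grip":1,"translation":[-0.009,0.036,0],"twist":[0,0,0]},
  {"grip":1,"translation":[-0.008,0.034,0],"twist":[0,0,0]},
  {"grip":1,"translation":[-0.006,0.024,0],"twist":[0,0,0]},
  {"grip":1,"translation":[-0.003,0.012,0],"twist":[0,0,0]},
  {"grip":1,"translation":[0,0,0],"twist":[0,0,0]},
  {"grip":1,"translation":[0,0,0],"twist":[0,0,0]},
])

```text
clock: 17.8
eef_pos: [560.0, -151.6, 305.8]
tcp_rot: [-3.139, 0.001, 0.34]
contact_force: [-0.1, 0.5, -1.5]
opening: 0.267
```

```bash
python3 st.py;python3 grab.py wrist w14;  python3 - <<'E'
from h import *
delta([562.5,-157.2,230],tgt(.341,0))
E
```

```text
{'clock': 17.8, 'qpos': [-0.2678, 0.2216, 1.6443, 0.0017, 1.2775, 0.9626], 'qvel': [0.0277, -0.0095, 0.0058, 0.0059, 0.0003, 0.0042], 'joint_efforts': [-1.6536, -53.2721, -37.276, -0.1906, -0.064, -0.1245], 'eef_pos': [560.0382, -151.5502, 305.771], 'tcp_rot': [-3.1393, 0.0005, 0.3399], 'contact_force': [-0.1015, 0.4696, -1.5012], 'wrist_torque': [0.0366, 0.0153, -0.0172], 'opening': 0.2666}
trans mm [ 0.1  6.9 76. ] rotvec [-0.0022  0.0002 -0.    ] dist 76.3
```

View pics/w14.png

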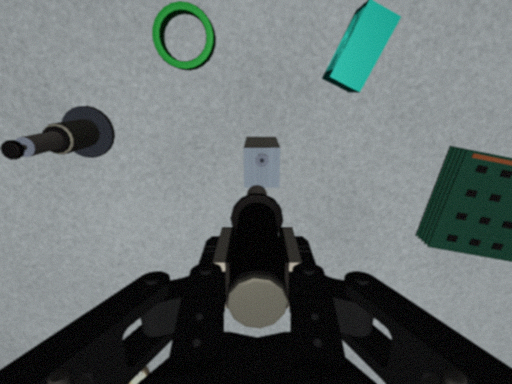

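Run:
```python
from h import *
z=load('pics/w14.npz')
print('boss',plane(z,262,160,97))
p=np.array([560,-151.55,305.8])
print('tip pred px',proj(z,p-[0,0,99]),'z-band',[np.round(plane(z,257,v,206.8),1) for v in(185,187,189)])
im=z['p'][130:210,215:305,::-1]; cv2.imwrite('pics/w14c.png',cv2.resize(im,None,fx=8,fy=7,interpolation=cv2.INTER_CUBIC))
```

```text
boss [ 561.80561523 -158.17869973   97.        ]
tip pred px (np.float64(255.91847364261506), np.float64(187.3857976237763)) z-band [array([ 562.3, -151.7,  206.8]), array([ 560.6, -152.3,  206.8]), array([ 559. , -152.9,  206.8])]
```

View pics/w14c.png

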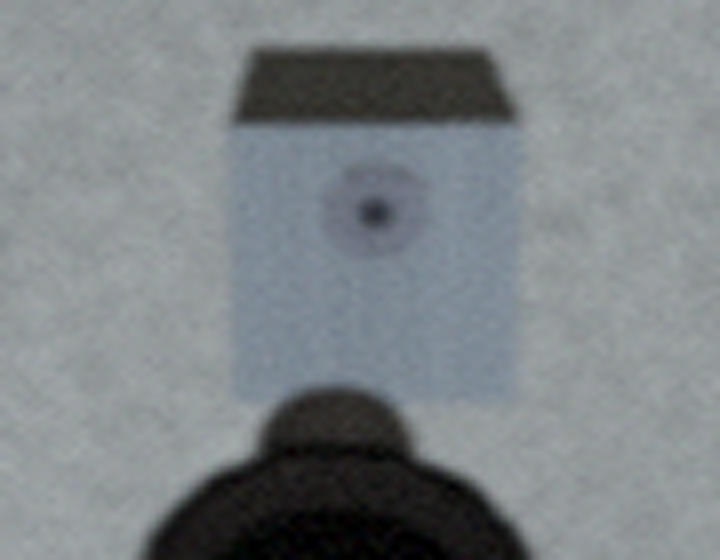

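>>> jog_arm([
  {"grip":1,"translation":[0,0.003,0.015],"twist":[-0.002,0,0]},
  {"grip":1,"translation":[0,0.003,0.025],"twist":[0,0,0]},
  {"grip":1,"translation":[0,0.001,0.025],"twist":[0,0,0]},
  {"grip":1,"translation":[0,0,0.019],"twist":[0,0,0]},
  {"grip":1,"translation":[0,0,0.008],"twist":[0,0,0]},
  {"grip":1,"translation":[0,0,0],"twist":[0,0,0]},
  {"grip":1,"translation":[0,0,0],"twist":[0,0,0]},
  {"grip":1,"translation":[0,0,0],"twist":[0,0,0]},
])

```text
clock: 18.52
eef_pos: [563.8, -158.0, 216.2]
tcp_rot: [3.139, -0.002, 0.342]
contact_force: [0.0, -0.0, -0.6]
opening: 0.268
```

```bash
python3 st.py;python3 grab.py wrist w15; python3 grab.py scene s15;  python3 - <<'E'
from h import *
delta([562,-157.9,212],tgt(.341,0))
a=load('pics/s15.npz');b=load('pics/w15.npz')
cv2.imwrite('pics/c15.png',np.hstack([cv2.resize(a['p'][150:230,120:200,::-1],(400,560),interpolation=cv2.INTER_CUBIC)[:, :],cv2.resize(b['p'][130:210,220:300,::-1],(400,560),interpolation=cv2.INTER_CUBIC)]))
p,_=cur()
print('scene tip pred',proj(a,p-[0,0,99]),'boss',proj(a,[562,-157.9,97]))
E
```

```text
{'clock': 18.5167, 'qpos': [-0.2756, 0.3054, 1.7376, -0.0005, 1.0953, 0.9536], 'qvel': [-0.0042, -0.0058, -0.0051, -0.0006, -0.0009, -0.0009], 'joint_efforts': [0.1457, -55.3615, -32.6789, 0.0066, 0.0206, 0.0052], 'eef_pos': [563.8408, -158.0284, 216.1852], 'tcp_rot': [3.1393, -0.0025, 0.3419], 'contact_force': [0.0241, -0.014, -0.5632], 'wrist_torque': [-0.0284, 0.0476, -0.0022], 'opening': 0.2684}
trans mm [-1.5 -1.   4.2] rotvec [ 0.0026 -0.0027  0.0005] dist 4.6
scene tip pred (np.float64(152.31457549997458), np.float64(197.63046675367295)) boss (np.float64(154.42890754287282), np.float64(201.88132297472973))
```

View pics/c15.png

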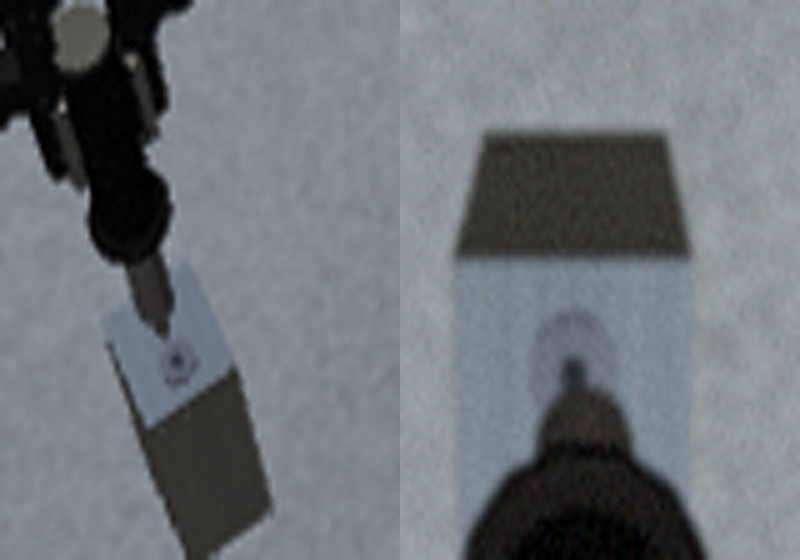

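Run:
```python
from h import *
a=load('pics/s15.npz');b=load('pics/w15.npz')
p,_=cur();print(p)
print('scene tip',plane(a,152.6,197.9,p[2]-99),'boss',plane(a,155,201,97))
print('wrist boss',plane(b,254.6,182.4,97))
d=b['d'];P=cloud(b)
# shaft end blob: centre col 254ish; top edge row
for v in range(180,200): print(v,d[v,255].round(1),P[v,255].round(1),[int(x) for x in b['p'][v,255]])
```

```text
[ 563.76816978 -158.34054304  216.24867164]
scene tip [ 564.63234372 -157.80492822  117.24867164] boss [ 559.96227528 -156.41647976   97.        ]
wrist boss [ 562.28380769 -157.74489679   97.        ]
180 273.9 [ 564.  -157.5   94.8] [96, 101, 115]
181 273.3 [ 563.3 -157.8   95.6] [68, 71, 81]
182 272.6 [ 562.6 -158.    96.6] [52, 52, 60]
183 273.1 [ 561.7 -158.3   96.3] [38, 46, 49]
184 273.2 [ 560.8 -158.6   96.5] [45, 46, 52]
185 235.2 [ 570.5 -155.3  133.2] [45, 44, 44]
186 232.6 [ 570.5 -155.3  135.8] [45, 44, 41]
187 229.9 [ 570.6 -155.3  138.7] [39, 42, 40]
188 226.6 [ 570.8 -155.2  142. ] [49, 50, 41]
189 225.8 [ 570.4 -155.4  143. ] [46, 40, 42]
190 223.9 [ 570.3 -155.4  145.1] [51, 46, 46]
191 221.5 [ 570.3 -155.4  147.6] [52, 46, 43]
192 219.5 [ 570.2 -155.4  149.7] [38, 38, 32]
193 190.1 [ 578.4 -152.6  177.8] [20, 16, 16]
194 186.0 [ 579.1 -152.4  181.8] [13, 14, 12]
195 185.2 [ 578.8 -152.5  182.7] [18, 13, 17]
196 186.1 [ 577.9 -152.8  182.1] [31, 29, 29]
197 186.7 [ 577.2 -153.1  181.7] [30, 34, 28]
198 185.9 [ 576.9 -153.2  182.6] [29, 29, 28]
199 186.5 [ 576.1 -153.4  182.3] [30, 24, 26]
```

>>> jog_arm([
  {"grip":1,"translation":[-0.001,-0.001,0.003],"twist":[0.002,-0.002,0]},
  {"grip":1,"translation":[0,0,0.004],"twist":[0,0,0]},
  {"grip":1,"translation":[0,0,0.003],"twist":[0,0,0]},
  {"grip":1,"translation":[0,0,0.002],"twist":[0,0,0]},
  {"grip":1,"translation":[0,0,0],"twist":[0,0,0]},
  {"grip":1,"translation":[0,0,0],"twist":[0,0,0]},
  {"grip":1,"translation":[0,0,0],"twist":[0,0,0]},
])

```text
clock: 19.2
eef_pos: [561.7, -157.8, 202.8]
tcp_rot: [-3.141, 0.001, 0.341]
contact_force: [-0.2, 0.9, -0.9]
opening: 0.267
```

```bash
python3 st.py;python3 grab.py wrist w16; python3 grab.py scene s16;  python3 - <<'E'
from h import *
a=load('pics/s16.npz');b=load('pics/w16.npz')
cv2.imwrite('pics/c16.png',np.hstack([cv2.resize(a['p'][170:220,130:180,::-1],(400,400),interpolation=cv2.INTER_CUBIC)[:, :],cv2.resize(b['p'][150:200,230:280,::-1],(400,400),interpolation=cv2.INTER_CUBIC)]))
P=cloud(b);d=b['d']
for v in range(168,195,2): print(v,[P[v,u].round(1).tolist() for u in (254,256)])
E
```

```text
{'clock': 19.2, 'qpos': [-0.2764, 0.3187, 1.7514, -0.0001, 1.073, 0.9532], 'qvel': [-0.0009, -0.0019, -0.0024, 0.0007, -0.0018, 0.0001], 'joint_efforts': [-0.0043, -56.6178, -32.6708, -0.0008, 0.0161, 0.0001], 'eef_pos': [561.6777, -157.8273, 202.7674], 'tcp_rot': [-3.1408, 0.0012, 0.3412], 'contact_force': [-0.19, 0.8643, -0.9464], 'wrist_torque': [-0.0039, -0.0278, 0.0094], 'opening': 0.2673}
168 [[574.8, -151.5, 94.8], [574.9, -153.3, 92.6]]
170 [[572.6, -152.3, 92.6], [573.6, -153.8, 94.1]]
172 [[571.3, -152.8, 94.0], [571.8, -154.4, 93.5]]
174 [[569.8, -153.3, 94.7], [569.9, -155.1, 93.0]]
176 [[568.2, -153.9, 95.0], [568.6, -155.6, 94.4]]
178 [[566.7, -154.4, 95.7], [567.3, -156.0, 95.9]]
180 [[565.2, -154.9, 96.7], [565.7, -156.6, 96.2]]
182 [[563.0, -155.7, 94.9], [563.7, -157.3, 95.4]]
184 [[561.6, -156.2, 95.9], [562.4, -157.8, 96.6]]
186 [[567.7, -154.3, 122.2], [568.3, -155.7, 122.5]]
188 [[568.0, -154.2, 128.0], [568.3, -155.7, 127.6]]
190 [[568.0, -154.3, 133.0], [568.6, -155.7, 133.2]]
192 [[568.3, -154.2, 138.5], [568.1, -155.8, 136.4]]
194 [[576.4, -151.6, 167.9], [576.8, -152.8, 167.6]]
```

View pics/c16.png

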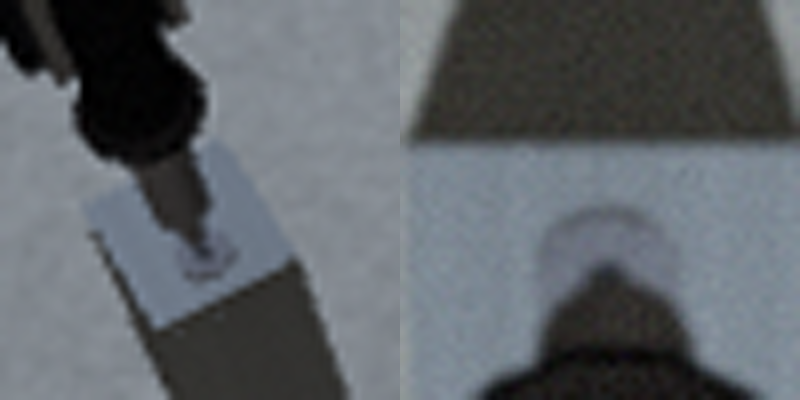

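>>> jog_arm([
  {"grip":1,"translation":[0.0008,-0.0003,0.002],"twist":[0,0,0]},
  {"grip":1,"translation":[0,0,0.002],"twist":[0,0,0]},
  {"grip":1,"translation":[0,0,0],"twist":[0,0,0]},
  {"grip":1,"translation":[0,0,0],"twist":[0,0,0]},
])

```text
clock: 19.63
eef_pos: [562.2, -157.2, 198.6]
tcp_rot: [-3.141, 0.002, 0.341]
contact_force: [-0.2, 0.4, -0.3]
opening: 0.266
```

>>> jog_arm([
  {"grip":1,"translation":[0,0,0.001],"twist":[0,0,0]},
  {"grip":1,"translation":[0,0,0],"twist":[0,0,0]},
  {"grip":1,"translation":[0,0,0],"twist":[0,0,0]},
])

```text
clock: 19.88
eef_pos: [562.3, -157.2, 197.7]
tcp_rot: [-3.141, 0.001, 0.341]
contact_force: [-0.8, -0.3, -0.1]
opening: 0.267
```

>>> jog_arm([
  {"grip":1,"translation":[0,0,0.001],"twist":[0,0,0]},
  {"grip":1,"translation":[0,0,0],"twist":[0,0,0]},
  {"grip":1,"translation":[0,0,0],"twist":[0,0,0]},
])

```text
clock: 20.13
eef_pos: [562.3, -157.2, 196.7]
tcp_rot: [-3.141, 0.001, 0.341]
contact_force: [-0.2, 0.6, -2.0]
opening: 0.268
```

>>> jog_arm([
  {"grip":1,"translation":[0,0,0.001],"twist":[0,0,0]},
  {"grip":1,"translation":[0,0,0],"twist":[0,0,0]},
  {"grip":1,"translation":[0,0,0],"twist":[0,0,0]},
])

```text
clock: 20.38
eef_pos: [562.2, -157.2, 195.7]
tcp_rot: [-3.141, 0.001, 0.341]
contact_force: [-0.5, -0.5, -0.5]
opening: 0.267
```

>>> jog_arm([
  {"grip":1,"translation":[0,0,0.001],"twist":[0,0,0]},
  {"grip":1,"translation":[0,0,0],"twist":[0,0,0]},
  {"grip":1,"translation":[0,0,0],"twist":[0,0,0]},
])

```text
clock: 20.63
eef_pos: [562.4, -157.2, 194.8]
tcp_rot: [-3.141, 0.001, 0.341]
contact_force: [0.0, -0.5, -0.3]
opening: 0.267
```

```bash
cat > avg.py <<'E'
from rig import r
import numpy as np
F=[];Z=[]
for i in range(10):
    r.grab_frame('scene'); s=r.sense();F.append(s['contact_force']);Z.append(s['eef_pos'])
print(np.mean(F,0).round(2),np.std(F,0).round(2),np.mean(Z,0).round(2),s['joint_efforts'].round(2))
E
python3 avg.py
```

```text
[0.16 0.31 0.42] [0.4  0.3  0.48] [ 562.34 -157.23  194.83] [-3.000e-02 -5.630e+01 -3.192e+01 -2.000e-02 -1.000e-02 -0.000e+00]
```

>>> jog_arm([
  {"grip":1,"translation":[0,0,0.001],"twist":[0,0,0]},
  {"grip":1,"translation":[0,0,0],"twist":[0,0,0]},
  {"grip":1,"translation":[0,0,0],"twist":[0,0,0]},
])

```text
clock: 21.38
eef_pos: [562.3, -157.2, 193.8]
tcp_rot: [-3.141, 0.001, 0.341]
contact_force: [-0.7, -0.9, 0.4]
opening: 0.264
```

>>> jog_arm([
  {"grip":1,"translation":[0,0,0.001],"twist":[0,0,0]},
  {"grip":1,"translation":[0,0,0],"twist":[0,0,0]},
  {"grip":1,"translation":[0,0,0],"twist":[0,0,0]},
])

```text
clock: 21.63
eef_pos: [562.3, -157.2, 192.7]
tcp_rot: [-3.141, 0.001, 0.341]
contact_force: [-1.1, -0.1, 1.2]
opening: 0.268
```

```bash
python3 avg.py
```

```text
[ 0.39 -0.07  1.37] [0.29 0.8  0.64] [ 562.31 -157.22  192.8 ] [-2.000e-02 -5.594e+01 -3.151e+01 -1.000e-02  1.000e-02 -0.000e+00]
```

>>> jog_arm([
  {"grip":1,"translation":[0,0,0.001],"twist":[0,0,0]},
  {"grip":1,"translation":[0,0,0.0008],"twist":[0,0,0]},
  {"grip":1,"translation":[0,0,0],"twist":[0,0,0]},
  {"grip":1,"translation":[0,0,0],"twist":[0,0,0]},
])

```text
clock: 22.47
eef_pos: [562.3, -157.2, 191.0]
tcp_rot: [-3.141, 0.001, 0.341]
contact_force: [-0.2, 0.0, 1.8]
opening: 0.271
```

```bash
python3 avg.py; python3 st.py;python3 grab.py wrist w17; python3 grab.py scene s17;python3 grab.py top t17;  python3 - <<'E'
from h import *
a=load('pics/s17.npz');b=load('pics/w17.npz')
cv2.imwrite('pics/c17.png',np.hstack([cv2.resize(a['p'][150:230,120:200,::-1],(400,400),interpolation=cv2.INTER_CUBIC)[:, :],cv2.resize(b['p'][150:200,230:280,::-1],(400,400),interpolation=cv2.INTER_CUBIC)]))
P=cloud(b)
for v in range(140,200,4): print(v,[P[v,u].round(1).tolist() for u in (254,256)])
E
```

```text
[-0.18  0.11  1.69] [0.39 0.34 0.56] [ 562.29 -157.22  190.99] [-2.000e-02 -5.564e+01 -3.118e+01 -2.000e-02  1.000e-02 -0.000e+00]
{'clock': 22.9667, 'qpos': [-0.2752, 0.3321, 1.7613, -0.0001, 1.0497, 0.9545], 'qvel': [-0.0005, 0.0003, -0.0003, 0.0005, 0.0008, -0.0004], 'joint_efforts': [-0.0246, -55.6362, -31.1846, -0.0171, 0.0074, -0.0001], 'eef_pos': [562.289, -157.2368, 190.9782], 'tcp_rot': [-3.1409, 0.0012, 0.3412], 'contact_force': [-0.6171, 0.5614, 1.3793], 'wrist_torque': [0.0184, 0.0233, 0.0178], 'opening': 0.2668}
140 [[585.9, -146.5, -0.6], [586.5, -148.6, -1.6]]
144 [[581.6, -148.0, -1.4], [582.4, -150.1, -0.9]]
148 [[577.5, -149.5, -0.4], [578.1, -151.6, -1.0]]
152 [[574.6, -150.6, 7.1], [575.6, -152.5, 8.5]]
156 [[574.8, -150.7, 29.5], [575.3, -152.7, 28.6]]
160 [[574.5, -150.9, 47.2], [575.1, -152.8, 46.8]]
164 [[574.6, -151.1, 64.3], [575.5, -152.7, 65.5]]
168 [[574.6, -151.2, 79.6], [575.4, -152.8, 80.2]]
172 [[574.9, -151.2, 94.1], [575.5, -152.8, 94.2]]
176 [[571.6, -152.4, 93.9], [572.2, -153.9, 94.2]]
180 [[568.4, -153.5, 94.2], [568.9, -155.1, 93.9]]
184 [[566.0, -154.4, 97.1], [566.3, -156.0, 96.4]]
188 [[568.7, -153.6, 116.6], [569.1, -155.1, 116.2]]
192 [[568.3, -153.8, 124.8], [569.1, -155.1, 125.8]]
196 [[576.1, -151.4, 156.8], [576.7, -152.5, 157.6]]
```

View pics/c17.png

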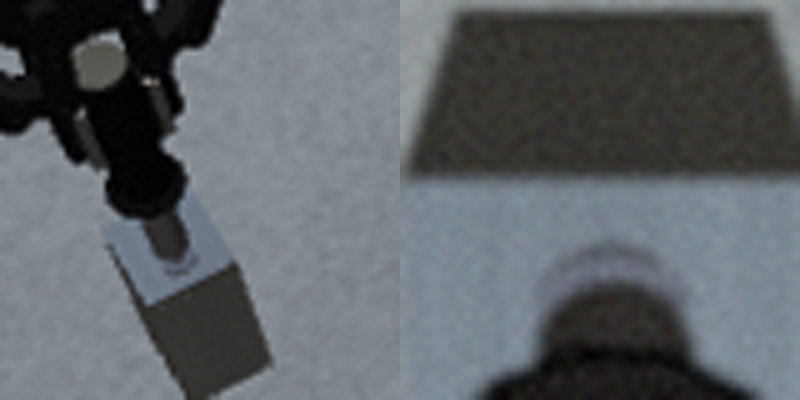

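View pics/s17.png

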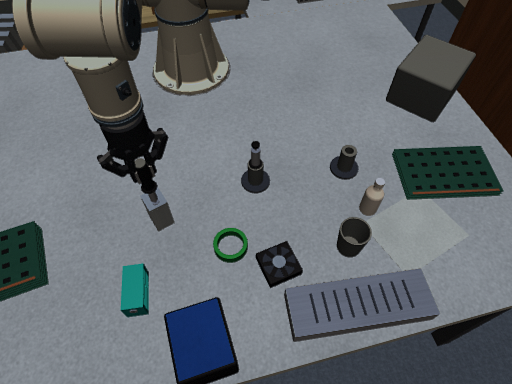

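The last frames show the cooler upright: its face reads x≈575 from z 7 to 94. The shaft axis at about (561.4, −157.5) is over the boss at about (561.1, −157.6). The tip force is about 2.7 N. I'm handing in.

```bash
python3 -c "
from rig import r
print(r.sign_off()); s=r.sense(); print(s['clock'],s['eef_pos'],s['contact_force'])"
```

```text
the job is handed in; nothing more can be done
None
the job is handed in; nothing more can be done
```

The cooler is standing upright, boss up, and the arm finished holding the probe upright with its tip pressed on the boss. The job is handed in; sign-off gives no verdict.

**Cooler:** I gripped the grey cooler across its 44 mm with the tool tilted. I lifted it, turned it 90°, lowered it until it touched the bench, then let go and backed off. The turquoise look-alike was left alone.

**Probe:** I took it from the holder at about (513, 333). It is the one with the plain black handle, not the knobbed solder sucker. I carried it over and lowered it onto the boss in 1 mm steps.

**Last checks before sign-off, at about 23 s of the 64 s allowed:**
- **Upright:** the cooler's face was vertical within about 0.01 rad.
- **Position:** in the wrist camera the probe axis was within about 1 mm of the boss middle. The scene camera had put the tip up to about 4.7 mm off at one earlier look, where one pixel is about 3 mm. I followed the wrist camera, and a closer scene view then showed the tip over the boss.
- **Push:** contact came near a tool height of 196 mm and I stopped at 191 mm. That puts the tip about 5 mm in, agreeing with the measured net force of about 2.7 N. Single force readings were noisy by about ±0.5 N, so I averaged ten.
- **Other objects:** they look unmoved in the final scene picture. I did not measure their positions again.

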